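# Set out the doll's-house furniture sample

### The job

Set out the sample room of wooden doll's-house furniture around the dresser and the bench, which are fixed, in this order. First stand the toy table midway between the dresser and the bench, its two short ends pointing at them; then put the chair behind the table (on the side away from the robot arm), centred on the long side and facing the table with about 2 cm between seat and table; then stand the vase in the middle of the table top. Last, stand the stool in front of the dresser's drawers, centred on them with a clear gap of about 3 cm, and leave everything upright.

Things in the scene. Friction and masses are not known exactly. Their poses are not given: they have to be found in the camera images.
- toy_table: Loose toy table of pale wood on four legs: 56 (its x) by 90 (its y, the long way) by 52 mm high. Origin under its centre, on the surface it stands on; z up. Top 8 mm thick, with a solid apron below it flush with the long sides: both long sides are flat from 32 to 52 mm up and can be gripped across x (56 mm).
- chair: Loose toy chair of pale wood: seat 42 by 42 mm, its upper face 39 mm up, slatted backrest up to 72 mm. Origin under the seat's centre, at foot level; z up. The backrest is on its +x side, so it faces its -x. Both sides (+y and -y) are flat under the seat from 19 to 39 mm up over the middle 26 mm and can be gripped across y (42 mm).
- stool: Loose round toy stool of pale wood: seat 38 mm across and 10 mm thick, its top 38 mm up, on four thin legs. Origin under its centre, at foot level; z up. Grip it by the seat.
- vase: Loose solid turned wooden vase, 44 mm high, a belly 34 mm across with upright sides from 10 to 26 mm up, narrow neck; flat foot 28 mm across. Origin under its centre; z up.
- dresser: Toy dresser (chest with six small drawers with brass knobs), held fast to the work top: 42 deep (its x) by 90 wide (its y) by 70 mm high. Origin under its centre; its drawer front is the face at x = -21 mm and looks along its -x, roughly toward the robot; the knobs stand out 5 mm.
- bench: Toy bench of pale wood with a long slatted backrest, held fast to the work top: 40 deep (its x) by 90 wide (its y), seat 36 mm and backrest 69 mm high. Origin under its centre; the backrest is on its +x side. It serves only as a landmark. The dresser and the bench stand left and right of one another, either way round.
Not all that is in view belongs to the job. What is shaped like the vase but turquoise is not meant.

How it is judged (in metres and radians):
On the way, in this order (a step that is already met when the one before it is completed fails the run):
1. the table stands released, midway between dresser and bench, its short ends pointing at them (((horizontal distance between toy_table and dresser between 0.12 and 0.156 m and horizontal distance between toy_table and bench between 0.12 and 0.156 m) or (horizontal distance between toy_table and dresser between 0.13 and 0.166 m and horizontal distance between toy_table and bench between 0.13 and 0.166 m) or (horizontal distance between toy_table and dresser between 0.14 and 0.176 m and horizontal distance between toy_table and bench between 0.14 and 0.176 m) or (horizontal distance between toy_table and dresser between 0.15 and 0.186 m and horizontal distance between toy_table and bench between 0.15 and 0.186 m) or (horizontal distance between toy_table and dresser between 0.16 and 0.196 m and horizontal distance between toy_table and bench between 0.16 and 0.196 m) or (horizontal distance between toy_table and dresser between 0.17 and 0.206 m and horizontal distance between toy_table and bench between 0.17 and 0.206 m) or (horizontal distance between toy_table and dresser between 0.18 and 0.216 m and horizontal distance between toy_table and bench between 0.18 and 0.216 m) or (horizontal distance between toy_table and dresser between 0.19 and 0.226 m and horizontal distance between toy_table and bench between 0.19 and 0.226 m) or (horizontal distance between toy_table and dresser between 0.2 and 0.236 m and horizontal distance between toy_table and bench between 0.2 and 0.236 m)) and x of dresser in the frame of toy_table between -0.025 and 0.025 m and x of bench in the frame of toy_table between -0.025 and 0.025 m and height (world z) of toy_table between -0.004 and 0.004 m and angle between toy_table's own z axis and vertical below 0.12 rad and linear speed of toy_table below 0.02 m/s and contact force between the fingers and toy_table below 0.3 N), for 0.2 s.
2. the chair stands released behind the table, facing it (x of toy_table in the frame of chair between -0.084 and -0.054 m and y of toy_table in the frame of chair between -0.015 and 0.015 m and angle between the x axis of chair and the x axis of toy_table, either way round below 0.22 rad and ((world x of toy_table below 0.48 m and world x of chair above 0.48 m) or (world x of toy_table below 0.5 m and world x of chair above 0.5 m) or (world x of toy_table below 0.52 m and world x of chair above 0.52 m) or (world x of toy_table below 0.54 m and world x of chair above 0.54 m) or (world x of toy_table below 0.56 m and world x of chair above 0.56 m) or (world x of toy_table below 0.58 m and world x of chair above 0.58 m) or (world x of toy_table below 0.6 m and world x of chair above 0.6 m) or (world x of toy_table below 0.62 m and world x of chair above 0.62 m) or (world x of toy_table below 0.64 m and world x of chair above 0.64 m) or (world x of toy_table below 0.66 m and world x of chair above 0.66 m) or (world x of toy_table below 0.68 m and world x of chair above 0.68 m) or (world x of toy_table below 0.7 m and world x of chair above 0.7 m)) and height (world z) of chair between -0.004 and 0.004 m and angle between chair's own z axis and vertical below 0.12 rad and linear speed of chair below 0.02 m/s and contact force between the fingers and chair below 0.3 N), for 0.2 s.
3. the vase stands released in the middle of the table top (horizontal distance between vase and toy_table below 0.012 m and z of vase in the frame of toy_table between 0.047 and 0.057 m and angle between vase's own z axis and vertical below 0.12 rad and linear speed of vase below 0.02 m/s and contact force between the fingers and vase below 0.3 N), for 0.2 s.
4. the stool stands released in front of the dresser (x of stool in the frame of dresser between -0.085 and -0.055 m and y of stool in the frame of dresser between -0.015 and 0.015 m and height (world z) of stool between -0.004 and 0.004 m and angle between stool's own z axis and vertical below 0.12 rad and linear speed of stool below 0.02 m/s and contact force between the fingers and stool below 0.3 N), for 0.2 s.
At the end, for the whole second after the job is handed in: All upright, at rest, released. Table: centre distances to dresser and bench equal within 26 mm, both within 25 mm of its y axis. Chair on far side, facing: gap 5-35 mm, 15 mm sideways, square to 0.22 rad. Vase on table within 12 mm of its middle. Stool gap to dresser 15-45 mm, 15 mm sideways (all of step 1 and all of step 2 and all of step 3 and all of step 4); the robot touches nothing.
It also fails if it takes over 104 s, if anything falls off the work surface, if the arm or the gripper's body presses on something with over 40 N, if the wrist force passes 120 N, or if a joint passes its speed limit or range.

### The arm

A 6-joint arm with a two-finger parallel gripper is mounted at the origin on the work surface. World frame = base frame: x ahead of the robot, y to its left, z up, the work surface at z = 0. Lengths are in m, angles in degrees, forces in N, time in s.
With the tool pointing down it reaches from about 0.275 to 0.725 m from the base axis. Payload 5.6 kg.
Tool frame: the origin (TCP) lies at the very end of the fingers, on their centre line; the grasp point (between the pads) lies 19 mm behind it; z points along the fingers, y is the line along which they close (so a half turn about z gives the same grasp; the last joint's range is limited). The gripper opens to 85 mm and grips with 20 to 120 N. Pads are 22 mm wide; open, the fingers measure 114 mm over their backs; the gripper's body (76 mm by 85 mm) begins 54 mm behind the grasp point. The pads swing forward as they close: fully open they stand 13 mm farther back than shut.
Start: joints at [80.65, 14.616, 6.199, 0, -81.583, -16.306], TCP at [0.238, 0.496, 0.209] pointing down, gripper open.
Joint ranges: [-168.99, 168.99], [-69.2, 112.95], [-62.41, 85.93], [-164.36, 98.24], [-168.68, -3.75], [-174.98, 174.98]. Speed limits (degrees/s): [147.25, 147.25, 180, 180, 180, 180].

### API

Orientations are given as [roll, pitch, yaw] about the fixed x, y, z axes, in that order (R = Rz(yaw) Ry(pitch) Rx(roll)).
In Python, from workcell import env gives the robot as it stands.
- The arm moves only by the tool apply_moves, never from a script. Its argument "increments" is a list of rows, each an object of numbers: "dx", "dy", "dz": the shift along the tool's x, y, z as a fraction of full scale; "rx", "ry", "rz": the turn, a rotation vector about the tool's x, y, z as a fraction of full scale; "fingers": the opening, from 0 (shut) to 1 (fully open). A call has 1 to 12 rows; each row shifts and turns the commanded pose from where the row before left it, along the tool's axes as they then stand; what a row does not reach is not made up. Full scale, the value 1, is 25 cm for a shift and 90 degrees for a turn. A row lasts 1/10 s, in which the tool goes at most 50 mm and 8.59 degrees, less where a joint would pass 70% of its speed; a pose out of reach is approached as far as the arm can. A call with a number of a shift or a turn outside -1 to 1 is refused whole. A call with a gripper value outside its range is refused whole. The fingers move at their own pace and stop on an object; "newtons" is the grip in N (left out, the last holds). Time passes only in rows, so rows that do not move let the fingers close. It gives the time, the measured TCP pose, the force, the opening and the grip force at its end, in the units of the state.
- env.state(): the state, without advancing time (a new reading comes with each control period).
- env.grab_frame(name): name is "side" or "top" or "wrist"; returns a dict with "pixels" (384x512x3 uint8, red, green, blue), "intrinsics" (3x3 intrinsics, pixels), "R" (3x3) and "t" (3): a world point X has camera coordinates R X + t. Camera axes: x right, y down, z forward; pixel columns grow to the right and rows downward; lengths in m; the calibration is good to about 2 mm. A picture is of the moment at which its call begins. There is no depth.
- env.hand_in(): hands the job in; it is judged then, once.
The state is a dict: "t": time; "q": joint angles; "joint_velocities": joint speeds; "joint_torque": joint torques, N m; "position": TCP position; "eef_rot": TCP orientation; "contact_force": force on the tool from outside, world axes, zero at the start; "wrist_torque": the same for the moment, N m; "width": finger opening in m; "grasp_force": force on a finger pad.
Only numpy, scipy, OpenCV 4.12 (cv2) and the standard library are available. Lean on these libraries where they do the work, as an engineer would, in place of code of your own. Each camera call takes 0.05 s, during which the arm holds its last target. There are 200 camera calls.

## Working session

There is one attempt and no reset: what is moved stays moved. The work goes in short steps, Python scripts to look and compute and a tool call to move; the robot and the scene stay as the last step left them, time stands still between calls to the robot, and variables do not carry over. Pictures are saved under pics/ and viewed, at most 14 in all, crops included, and the job is handed in when it is done.

Besides the shell and the picture viewer there is one more tool, called after ">>>" as name(argument=value, ...), one argument or row to a line, values as JSON. apply_moves: Moves the arm, as the interface text tells. Its arguments: {"type":"object","properties":{"increments":{"type":"array"},"newtons":{"type":"number"}},"required":["increments"]}

```bash
ls; mkdir -p pics
python3 - <<'E'
from workcell import env
import cv2,pickle
d={}
for n in("top","side"):
    f=env.grab_frame(n);d[n]=f;cv2.imwrite(f"pics/{n}0.png",f["pixels"][:,:,::-1])
    print(n,f["intrinsics"],f["R"],f["t"])
pickle.dump(d,open("f0.pkl","wb"))
print(env.state())
E
```

```text
pics
top [[362.70929339   0.         259.26533712]
 [  0.         362.70929339 190.60937346]
 [  0.           0.           1.        ]] [[ 0.00722318 -0.99963653 -0.0259736 ]
 [-0.99399023 -0.00434029 -0.10938277]
 [ 0.10923028  0.0266076  -0.99366029]] [-0.01682696  0.52159613  1.14398184]
side [[394.74275419   0.         263.89824002]
 [  0.         394.74275419 185.9307289 ]
 [  0.           0.           1.        ]] [[ 0.90041952 -0.43447855 -0.02175034]
 [-0.26713941 -0.51277887 -0.81590096]
 [ 0.34333835  0.74046352 -0.57778244]] [-0.47475628  0.16807968  0.99511367]
{'t': 0.1, 'q': array([ 8.06492753e+01,  1.46507822e+01,  6.13775910e+00, -2.60754106e-02,
       -8.15842749e+01, -1.63056759e+01]), 'joint_velocities': array([-0.04389968, -0.08809769,  0.14366277,  0.02163814, -0.0623695 ,
        0.02011069]), 'joint_torque': array([-2.87128707e-03, -3.87601662e+01,  2.38475132e+01,  5.37796542e+00,
       -3.81531005e-03, -4.53749038e-06]), 'position': array([0.23787137, 0.4953532 , 0.20806863]), 'eef_rot': array([ 1.79899374e+02, -2.56692662e-03, -2.56602364e+01]), 'contact_force': array([ 0.02683141, -0.74877291,  0.00871015]), 'wrist_torque': array([ 0.00204114, -0.00785492, -0.0482367 ]), 'grasp_force': 0.0, 'width': 0.08566360319289672}
```

View pics/top0.png

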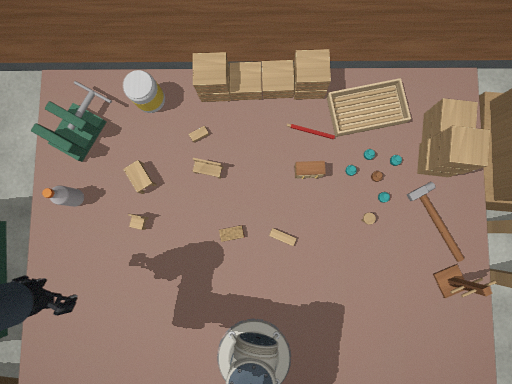

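View pics/side0.png

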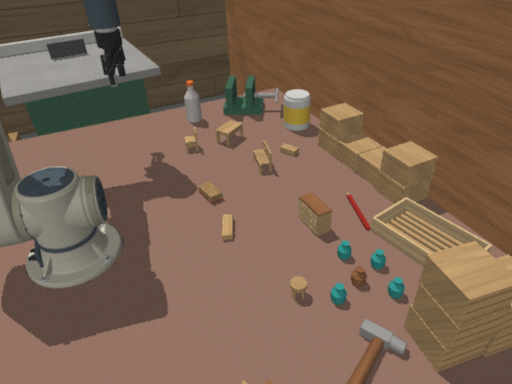

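The top view shows the table near (138,177), chair (137,222), bench (208,168), dresser (310,170), stool (369,218), and brown vase (377,176). Zooming in for outlines.

Run:
```python
import cv2,pickle
d=pickle.load(open("f0.pkl","rb"));p=d["top"]["pixels"][:,:,::-1]
cv2.imwrite("pics/c1.png",cv2.resize(p[145:240,115:235],None,fx=6.25,fy=6.25,interpolation=cv2.INTER_CUBIC))
cv2.imwrite("pics/c2.png",cv2.resize(p[140:240,285:410],None,fx=6,fy=6,interpolation=cv2.INTER_CUBIC))
s=d["side"]["pixels"][:,:,::-1]
cv2.imwrite("pics/c3.png",cv2.resize(s[110:240,180:340],None,fx=4.5,fy=4.5,interpolation=cv2.INTER_CUBIC))
```

```text
(no output)
```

View pics/c1.png

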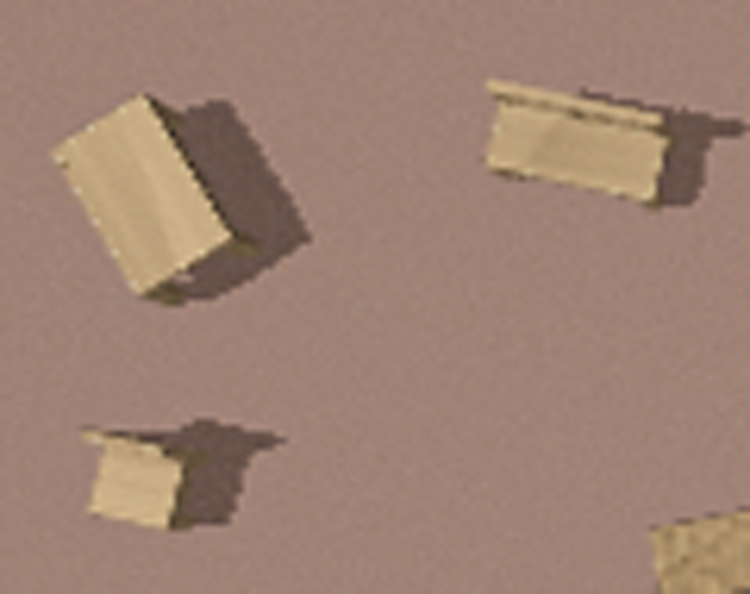

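View pics/c2.png

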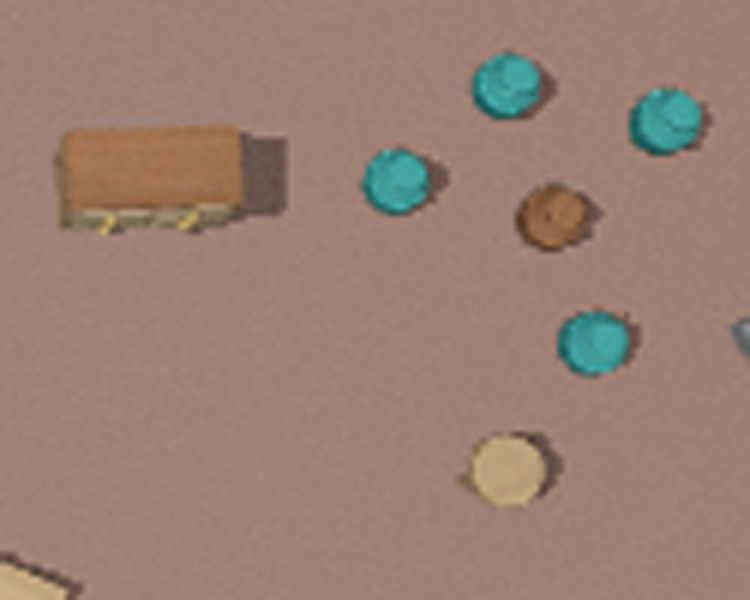

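The crops show clear corners on the table top, bench and chair seats, and dresser top, plus the brown vase at c2 (553,216) and the stool disc at (508,470). Casting rays now.

```bash
cat > h.py <<'E'
import numpy as np
def ray(f,uv,z):
    K,R,t=map(np.array,(f["intrinsics"],f["R"],f["t"]));c=-R.T@t
    uv=np.atleast_2d(uv).astype(float)
    d=np.c_[uv,np.ones(len(uv))]@np.linalg.inv(K).T@R
    return c+d*((z-c[2])/d[:,2])[:,None]
E
cat > m.py <<'E'
import numpy as np,pickle,cv2
from h import ray
d=pickle.load(open("f0.pkl","rb"));f=d["top"]
u1=lambda a:(np.array(a)+.5)/6.25-.5+[115,145]
u2=lambda a:(np.array(a)+.5)/6-.5+[285,140]
def ang(v):return np.degrees(np.arctan2(v[1],v[0]))
T=ray(f,u1([(52,155),(146,95),(234,237),(141,296)]),.052)[:,:2]
print("table",T.mean(0),"long ang",ang((T[1]+T[0]-T[2]-T[3])),"sizes",np.linalg.norm(T-np.roll(T,1,0),axis=1))
def front(n,a,z,dep,w):
    P=ray(f,a,z)[:,:2];y=P[0]-P[1];L=np.linalg.norm(y);y/=L;x=np.array([y[1],-y[0]])
    c=P.mean(0)+x*dep;print(n,c,"yaw",ang(x),"w",L);return c
B=front("bench",u1([(486,166),(655,203)]),.036,.020,.09)
P=ray(f,u1([(487,82),(664,118)]),.069)[:,:2];print("bench back top",P.mean(0),ang(P[0]-P[1])-90)
front("chair",u1([(90,513),(168,529)]),.039,.021,.042)
P=ray(f,u1([(84,432),(180,455)]),.072)[:,:2];print("chair back top",P,P.mean(0),ang(P[0]-P[1])-90)
D=ray(f,u2([(65,133),(240,127),(241,205),(67,208)]),.070)[:,:2]
print("dresser",D.mean(0),"yaw",ang(D[0]+D[3]-D[1]-D[2])-90,np.linalg.norm(D-np.roll(D,1,0),axis=1))
hsv=cv2.cvtColor(f["pixels"],cv2.COLOR_RGB2HSV)
for n,c,z,lo in(("stool",(508,470),.038,130),("vase",(553,216),.022,0)):
    uc=u2(c);print(n,ray(f,uc,z)[0,:2],hsv[int(uc[1]+.5),int(uc[0]+.5)])
m=(B+D.mean(0))/2;print("mid",m,"half",np.linalg.norm(B-D.mean(0))/2,"y axis ang",ang(B-D.mean(0)))
K=ray(f,[(199,134),(232,233),(284,237),(352,170),(370,154),(397,159),(385,197),(310,134)],.02);print(K[:,:2].round(3))
E
python3 m.py
```

```text
table [0.56503485 0.37689637] long ang 33.83726792159859 sizes [0.08804929 0.05696902 0.08836424 0.05581933]
bench [0.59347057 0.15532749] yaw -12.196248024683953 w 0.09047319120743715
bench back top [0.6119892  0.15219797] -11.447146254812282
chair [0.41941233 0.37756395] yaw -10.941934273146977 w 0.04136282596043106
chair back top [[0.44265225 0.39399127]
 [0.43150509 0.34518196]] [0.43707867 0.36958662] -12.864682990195917
dresser [ 0.59015394 -0.17345155] yaw 1.6569634961931854 [0.03964265 0.09117263 0.04115261 0.09024235]
stool [ 0.43548604 -0.36174627] [ 18  91 187]
vase [ 0.5729874  -0.39374664] [ 14 127 154]
mid [ 0.59181225 -0.00906203] half 0.16439788599034644 y axis ang 89.42203518451952
[[ 0.711  0.188]
 [ 0.385  0.073]
 [ 0.373 -0.094]
 [ 0.591 -0.315]
 [ 0.644 -0.374]
 [ 0.628 -0.461]
 [ 0.504 -0.419]
 [ 0.711 -0.18 ]]
```

View pics/c3.png

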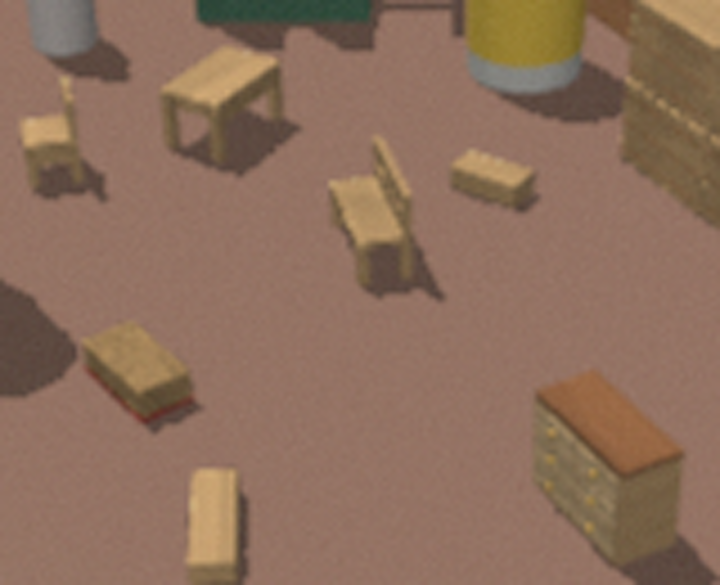

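The side crop agrees with the top view. The chair and bench backrests are on the far side, and the wooden blocks are clear of the target spots. First, turn the gripper for the table.

```bash
cat > plan.py <<'E'
import sys,numpy as np
from workcell import env
from scipy.spatial.transform import Rotation as Ro
x,y,z,yaw=map(float,sys.argv[1:5]);s=env.state()
R0=Ro.from_euler("xyz",s["eef_rot"],degrees=True);R1=Ro.from_euler("xyz",[180,0,yaw],degrees=True)
print("rot",((R0.inv()*R1).as_rotvec(degrees=True)/90).round(4),"shift after",(R1.inv().apply(np.array([x,y,z])-s["position"])/.25).round(4))
print(s["position"].round(4),s["eef_rot"].round(2),s["width"],"t",s["t"],"q",s["q"].round(0))
E
python3 plan.py .565 .377 .15 -146.2
```

```text
rot [ 6.0000e-04 -1.2000e-03  1.3393e+00] shift after [-0.824  -1.1213  0.2323]
[0.2379 0.4954 0.2081] [179.9   -0.   -25.66] 0.08566360319289672 t 0.1 q [ 81.  15.   6.  -0. -82. -16.]
```

>>> apply_moves(
  increments=[
    {"rz": 0.09},
    {"rz": 0.09},
    {"rz": 0.09},
    {"rz": 0.09},
    {"rz": 0.09},
    {"rz": 0.09},
    {"rz": 0.09},
    {"rz": 0.09},
    {"rz": 0.09},
    {"rz": 0.09},
    {"rz": 0.09},
    {"rz": 0.09},
  ],
)

```text
$.increments[0]: bad value
```

>>> apply_moves(
  increments=[
    {"rz": 0.09},
    {"rz": 0.09},
    {"rz": 0.08},
    {},
    {},
  ],
)

```text
$.increments[0]: bad value
```

```bash
python3 plan.py .565 .377 .15 -146.2
```

```text
rot [ 6.0000e-04 -1.2000e-03  1.3393e+00] shift after [-0.824  -1.1213  0.2323]
[0.2379 0.4954 0.2081] [179.9   -0.   -25.66] 0.08566360319289672 t 0.1 q [ 81.  15.   6.  -0. -82. -16.]
```

All the keys are probably required in each row.

>>> apply_moves(
  increments=[
    {"dx": 0,"dy": 0,"dz": 0,"rx": 0,"ry": 0,"rz": 0.09,"fingers": 1},
    {"dx": 0,"dy": 0,"dz": 0,"rx": 0,"ry": 0,"rz": 0.09,"fingers": 1},
    {"dx": 0,"dy": 0,"dz": 0,"rx": 0,"ry": 0,"rz": 0.09,"fingers": 1},
    {"dx": 0,"dy": 0,"dz": 0,"rx": 0,"ry": 0,"rz": 0.09,"fingers": 1},
    {"dx": 0,"dy": 0,"dz": 0,"rx": 0,"ry": 0,"rz": 0.09,"fingers": 1},
    {"dx": 0,"dy": 0,"dz": 0,"rx": 0,"ry": 0,"rz": 0.09,"fingers": 1},
    {"dx": 0,"dy": 0,"dz": 0,"rx": 0,"ry": 0,"rz": 0.09,"fingers": 1},
    {"dx": 0,"dy": 0,"dz": 0,"rx": 0,"ry": 0,"rz": 0.09,"fingers": 1},
    {"dx": 0,"dy": 0,"dz": 0,"rx": 0,"ry": 0,"rz": 0.09,"fingers": 1},
    {"dx": 0,"dy": 0,"dz": 0,"rx": 0,"ry": 0,"rz": 0.09,"fingers": 1},
    {"dx": 0,"dy": 0,"dz": 0,"rx": 0,"ry": 0,"rz": 0.09,"fingers": 1},
    {"dx": 0,"dy": 0,"dz": 0,"rx": 0,"ry": 0,"rz": 0.09,"fingers": 1},
  ],
  newtons=30,
)

```text
t: 1.3
position: [0.238, 0.4955, 0.2083]
eef_rot: [-180.0, -0.1, -123.2]
contact_force: [-1.0, 0.2, -0.6]
width: 0.0854
grasp_force: 0.0
```

>>> apply_moves(
  increments=[
    {"dx": 0,"dy": 0,"dz": 0,"rx": 0,"ry": 0,"rz": 0.085,"fingers": 1},
    {"dx": 0,"dy": 0,"dz": 0,"rx": 0,"ry": 0,"rz": 0.085,"fingers": 1},
    {"dx": 0,"dy": 0,"dz": 0,"rx": 0,"ry": 0,"rz": 0.085,"fingers": 1},
    {"dx": -0.103,"dy": -0.14,"dz": 0.029,"rx": 0,"ry": 0,"rz": 0,"fingers": 1},
    {"dx": -0.103,"dy": -0.14,"dz": 0.029,"rx": 0,"ry": 0,"rz": 0,"fingers": 1},
    {"dx": -0.103,"dy": -0.14,"dz": 0.029,"rx": 0,"ry": 0,"rz": 0,"fingers": 1},
    {"dx": -0.103,"dy": -0.14,"dz": 0.029,"rx": 0,"ry": 0,"rz": 0,"fingers": 1},
    {"dx": -0.103,"dy": -0.14,"dz": 0.029,"rx": 0,"ry": 0,"rz": 0,"fingers": 1},
    {"dx": -0.103,"dy": -0.14,"dz": 0.029,"rx": 0,"ry": 0,"rz": 0,"fingers": 1},
    {"dx": -0.103,"dy": -0.14,"dz": 0.029,"rx": 0,"ry": 0,"rz": 0,"fingers": 1},
    {"dx": -0.103,"dy": -0.14,"dz": 0.029,"rx": 0,"ry": 0,"rz": 0,"fingers": 1},
    {"dx": 0,"dy": 0,"dz": 0,"rx": 0,"ry": 0,"rz": 0,"fingers": 1},
  ],
)

```text
t: 2.5
position: [0.569, 0.3764, 0.1471]
eef_rot: [-179.9, -0.3, -146.1]
contact_force: [-1.0, 1.2, -0.5]
width: 0.0852
grasp_force: 0.0
```

```bash
python3 plan.py .565 .377 .022 -146.2
python3 - <<'E'
from workcell import env
import cv2
f=env.grab_frame("wrist");cv2.imwrite("pics/w1.png",f["pixels"][:,:,::-1]);print(f["R"],f["t"])
E
```

```text
rot [-0.0009 -0.0033  0.0011] shift after [0.0118 0.0108 0.5003]
[0.569  0.3764 0.1471] [-179.92   -0.3  -146.1 ] 0.08523463935436665 t 2.5 q [  47.   31.   22.    0.  -81. -103.]
[[-0.55789288  0.82991179 -0.00139727]
 [ 0.80082886  0.5387827   0.26150784]
 [ 0.21778127  0.14477438 -0.96520034]] [ 0.00531437 -0.67688357  0.14169885]
```

View pics/w1.png

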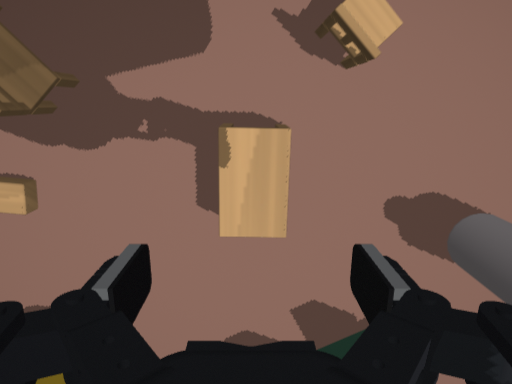

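The wrist view shows the table square between the fingers, its centre at (254,182), with the bottle clear at the right. Descend and grip.

>>> apply_moves(
  increments=[
    {"dx": 0.01,"dy": 0.01,"dz": 0,"rx": 0,"ry": 0,"rz": 0,"fingers": 1},
    {"dx": 0,"dy": 0,"dz": 0.1,"rx": 0,"ry": 0,"rz": 0,"fingers": 1},
    {"dx": 0,"dy": 0,"dz": 0.1,"rx": 0,"ry": 0,"rz": 0,"fingers": 1},
    {"dx": 0,"dy": 0,"dz": 0.1,"rx": 0,"ry": 0,"rz": 0,"fingers": 1},
    {"dx": 0,"dy": 0,"dz": 0.1,"rx": 0,"ry": 0,"rz": 0,"fingers": 1},
    {"dx": 0,"dy": 0,"dz": 0.1,"rx": 0,"ry": 0,"rz": 0,"fingers": 1},
    {"dx": 0,"dy": 0,"dz": 0,"rx": 0,"ry": 0,"rz": 0,"fingers": 1},
    {"dx": 0,"dy": 0,"dz": 0,"rx": 0,"ry": 0,"rz": 0,"fingers": 0.5},
    {"dx": 0,"dy": 0,"dz": 0,"rx": 0,"ry": 0,"rz": 0,"fingers": 0.5},
    {"dx": 0,"dy": 0,"dz": 0,"rx": 0,"ry": 0,"rz": 0,"fingers": 0.5},
    {"dx": 0,"dy": 0,"dz": 0,"rx": 0,"ry": 0,"rz": 0,"fingers": 0.5},
    {"dx": 0,"dy": 0,"dz": 0,"rx": 0,"ry": 0,"rz": 0,"fingers": 0.5},
  ],
  newtons=30,
)

```text
t: 3.75
position: [0.5632, 0.3813, 0.0278]
eef_rot: [180.0, 0.2, -145.8]
contact_force: [-1.9, -0.2, 6.7]
width: 0.0425
grasp_force: 3.2
```

```bash
python3 plan.py .592 -.009 .12 -90.6
```

```text
rot [-0.0008  0.0018 -0.6132] shift after [ 1.5598 -0.1317 -0.3687]
[0.5632 0.3813 0.0278] [ 1.7999e+02  1.7000e-01 -1.4579e+02] 0.042497647003131196 t 3.75 q [  47.   35.   10.    0.  -66. -103.]
```

The width is 42 mm where 56 was expected, so I'm checking what happened.

Run:
```python
from workcell import env
import cv2,numpy as np
f=env.grab_frame("wrist");g=env.grab_frame("side")
a=f["pixels"][:,:,::-1];b=cv2.resize(g["pixels"][60:200,150:300,::-1],(411,384),interpolation=cv2.INTER_CUBIC)
cv2.imwrite("pics/w2.png",cv2.resize(np.hstack([a,b]),(800,333)));print(env.state())
```

```text
{'t': 3.85, 'q': array([ 4.72345313e+01,  3.46008759e+01,  1.03591843e+01,  3.25540631e-02,
       -6.55910224e+01, -1.03041240e+02]), 'joint_velocities': array([ 0.03725367, -0.063813  ,  0.07590646,  0.08365867, -0.05091477,
       -0.03305035]), 'joint_torque': array([-7.11562894e-01, -5.12632656e+01,  2.02005726e+01,  4.50293854e+00,
        4.03099889e-01,  2.54686311e-02]), 'position': array([0.56319784, 0.38124757, 0.02782115]), 'eef_rot': array([ 1.79991170e+02,  1.69666158e-01, -1.45793312e+02]), 'contact_force': array([-1.95095186, -0.40477562,  6.27156134]), 'wrist_torque': array([ 0.02833109,  0.64817689, -0.01547679]), 'grasp_force': 3.164876023947727, 'width': 0.042753492157634264}
```

View pics/w2.png

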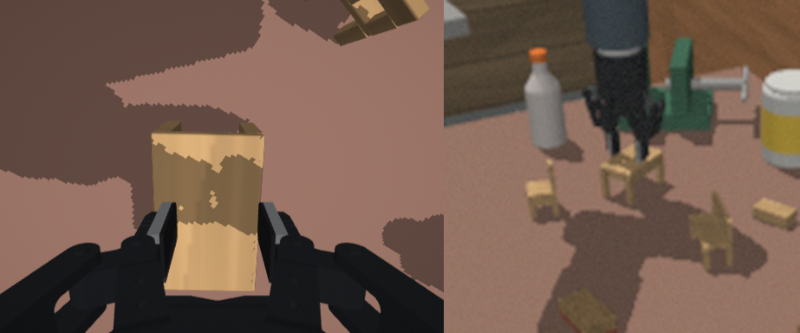

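Run:
```python
from workcell import env
import cv2,numpy as np
from h import ray
from scipy.spatial.transform import Rotation as Ro
f=env.grab_frame("wrist");g=env.grab_frame("side");s=env.state()
print(f["intrinsics"].round(1))
R=Ro.from_euler("xyz",s["eef_rot"],degrees=True).as_matrix()
for n,fr in(("w",f),("s",g)):
  for zz in(0,-.01,-.019,-.03):
    for yy in(-.02125,.02125):
      X=s["position"]+R@[0,yy,zz];c=fr["R"]@X+fr["t"];p=fr["intrinsics"]@c;print(n,zz,yy,(p[:2]/p[2]).round(0),end=" ")
  print()
c=np.array([(152,133),(264,137),(254,290),(165,290)])*1.1538
for z in(.052,.06,.045):
  T=ray(f,c,z)[:,:2];print(z,T.mean(0),np.linalg.norm(T-np.roll(T,1,0),axis=1))
cv2.imwrite("pics/s3.png",cv2.resize(g["pixels"][90:160,185:275,::-1],None,fx=8,fy=8,interpolation=cv2.INTER_CUBIC))
```

```text
[[335.6   0.  250.4]
 [  0.  335.6 192. ]
 [  0.    0.    1. ]]
w 0 -0.02125 [210. 230.] w 0 0.02125 [291. 230.] w -0.01 -0.02125 [208. 237.] w -0.01 0.02125 [293. 237.] w -0.019 -0.02125 [206. 245.] w -0.019 0.02125 [295. 245.] w -0.03 -0.02125 [203. 255.] w -0.03 0.02125 [298. 255.] 
s 0 -0.02125 [232. 133.] s 0 0.02125 [223. 130.] s -0.01 -0.02125 [232. 130.] s -0.01 0.02125 [223. 128.] s -0.019 -0.02125 [232. 128.] s -0.019 0.02125 [222. 126.] s -0.03 -0.02125 [232. 125.] s -0.03 0.02125 [222. 123.] 
0.052 [0.56677127 0.37835328] [0.09087441 0.05512502 0.0888951  0.05119512]
0.06 [0.56343869 0.3763819 ] [0.08575374 0.05201879 0.08388596 0.04831033]
0.045 [0.56968728 0.38007825] [0.09535499 0.05784297 0.09327809 0.0537193 ]
```

View pics/s3.png

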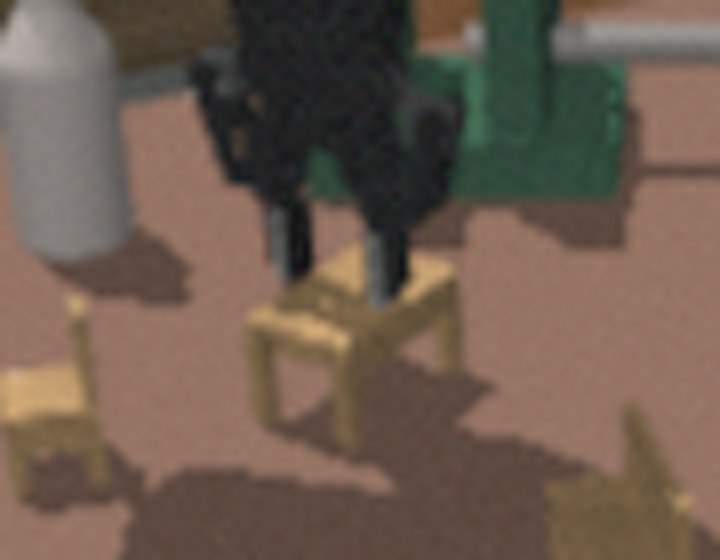

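The side crop shows the fingertips resting on the table top, with the tips at crop (385,303) where the projected TCP is (376,344). The real tips therefore sit about 2 cm behind the stated TCP when open. The table hasn't moved, so I'll rise, reopen and go deeper.

>>> apply_moves(
  increments=[
    {"dx": 0,"dy": 0,"dz": -0.12,"rx": 0,"ry": 0,"rz": 0,"fingers": 0.5},
    {"dx": 0,"dy": 0,"dz": -0.12,"rx": 0,"ry": 0,"rz": 0,"fingers": 1},
    {"dx": 0,"dy": 0,"dz": 0,"rx": 0,"ry": 0,"rz": 0,"fingers": 1},
    {"dx": 0,"dy": 0,"dz": 0,"rx": 0,"ry": 0,"rz": 0,"fingers": 1},
    {"dx": 0,"dy": 0,"dz": 0,"rx": 0,"ry": 0,"rz": 0,"fingers": 1},
    {"dx": 0,"dy": 0,"dz": 0,"rx": 0,"ry": 0,"rz": 0,"fingers": 1},
  ],
)

```text
t: 4.55
position: [0.5618, 0.3801, 0.0846]
eef_rot: [-180.0, -0.1, -145.8]
contact_force: [-1.4, 0.6, -1.3]
width: 0.0852
grasp_force: 0.0
```

```bash
python3 plan.py .5655 .3775 .00 -146.2;  python3 - <<'E'
from workcell import env
import cv2
g=env.grab_frame("side");cv2.imwrite("pics/s4.png",cv2.resize(g["pixels"][80:160,180:280,::-1],None,fx=7,fy=7,interpolation=cv2.INTER_CUBIC))
s=env.state()
for y in (-.0426,.0426):
  import numpy as np
  from scipy.spatial.transform import Rotation as Ro
  R=Ro.from_euler("xyz",s["eef_rot"],degrees=True).as_matrix()
  for z in(0,-.013,-.03):
    p=g["intrinsics"]@(g["R"]@(s["position"]+R@[0,y,z])+g["t"]);print(y,z,(p[:2]/p[2]-[180,80])*7)
E
```

```text
rot [-0.0001 -0.0015  0.0042] shift after [-0.0065 -0.0168  0.3384]
[0.5618 0.3801 0.0846] [-1.7999e+02 -1.3000e-01 -1.4582e+02] 0.08516040260631223 t 4.55 q [  47.   32.   15.   -0.  -73. -103.]
-0.0426 0 [392.38220193 279.68958873]
-0.0426 -0.013 [390.79596257 256.17495257]
-0.0426 -0.03 [388.69576568 225.04133747]
0.0426 0 [255.60657843 246.3483824 ]
0.0426 -0.013 [253.34395182 223.24691959]
0.0426 -0.03 [250.34914055 192.66983685]
```

View pics/s4.png

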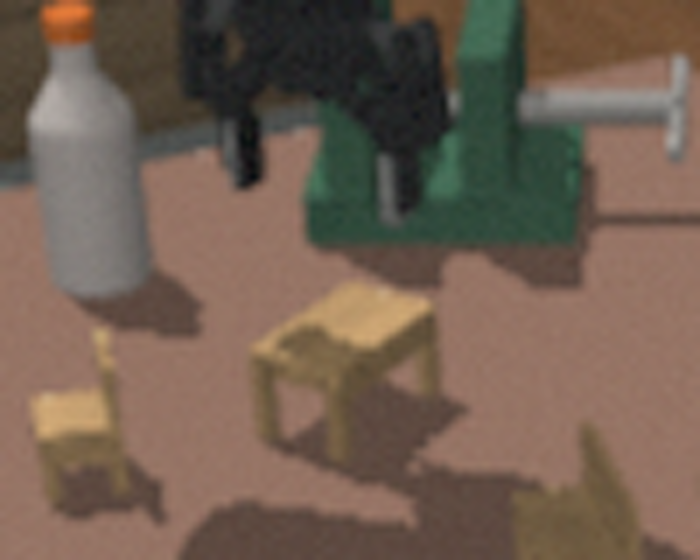

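Open tips at crop (395,222) match the projection 30 mm behind the TCP, so I'll take tip z as TCP + 30 mm open and about 24 mm near 42 mm. The table grasp therefore needs TCP z ≈ 0.

>>> apply_moves(
  increments=[
    {"dx": -0.006,"dy": -0.016,"dz": 0,"rx": 0,"ry": 0,"rz": 0.004,"fingers": 1},
    {"dx": 0,"dy": 0,"dz": 0.085,"rx": 0,"ry": 0,"rz": 0,"fingers": 1},
    {"dx": 0,"dy": 0,"dz": 0.085,"rx": 0,"ry": 0,"rz": 0,"fingers": 1},
    {"dx": 0,"dy": 0,"dz": 0.085,"rx": 0,"ry": 0,"rz": 0,"fingers": 1},
    {"dx": 0,"dy": 0,"dz": 0.08,"rx": 0,"ry": 0,"rz": 0,"fingers": 1},
    {"dx": 0,"dy": 0,"dz": 0,"rx": 0,"ry": 0,"rz": 0,"fingers": 1},
    {"dx": 0,"dy": 0,"dz": 0,"rx": 0,"ry": 0,"rz": 0,"fingers": 1},
    {"dx": 0,"dy": 0,"dz": 0,"rx": 0,"ry": 0,"rz": 0,"fingers": 0.5},
    {"dx": 0,"dy": 0,"dz": 0,"rx": 0,"ry": 0,"rz": 0,"fingers": 0.5},
    {"dx": 0,"dy": 0,"dz": 0,"rx": 0,"ry": 0,"rz": 0,"fingers": 0.5},
    {"dx": 0,"dy": 0,"dz": 0,"rx": 0,"ry": 0,"rz": 0,"fingers": 0.5},
    {"dx": 0,"dy": 0,"dz": 0,"rx": 0,"ry": 0,"rz": 0,"fingers": 0.5},
  ],
  newtons=30,
)

```text
t: 5.8
position: [0.5667, 0.3787, 0.0038]
eef_rot: [-180.0, 0.2, -146.1]
contact_force: [0.3, 0.1, 5.7]
width: 0.0556
grasp_force: 32.7
```

```bash
python3 plan.py .592 -.009 .12 -90.6
```

```text
rot [-0.0009  0.0016 -0.6172] shift after [ 1.5498 -0.1173 -0.4649]
[0.5667 0.3787 0.0038] [-1.8000e+02  1.6000e-01 -1.4615e+02] 0.055621214886495976 t 5.8 q [  47.   36.    9.    0.  -63. -103.]
```

Gripped at 55.6 mm. Lift, turn, carry.

>>> apply_moves(
  increments=[
    {"dx": 0,"dy": 0,"dz": -0.09,"rx": 0,"ry": 0,"rz": 0,"fingers": 0.5},
    {"dx": 0,"dy": 0,"dz": -0.095,"rx": 0,"ry": 0,"rz": 0,"fingers": 0.5},
    {"dx": 0,"dy": 0,"dz": -0.14,"rx": 0,"ry": 0,"rz": 0,"fingers": 0.5},
    {"dx": 0,"dy": 0,"dz": -0.14,"rx": 0,"ry": 0,"rz": 0,"fingers": 0.5},
    {"dx": 0,"dy": 0,"dz": 0,"rx": 0,"ry": 0,"rz": -0.077,"fingers": 0.5},
    {"dx": 0,"dy": 0,"dz": 0,"rx": 0,"ry": 0,"rz": -0.077,"fingers": 0.5},
    {"dx": 0,"dy": 0,"dz": 0,"rx": 0,"ry": 0,"rz": -0.077,"fingers": 0.5},
    {"dx": 0,"dy": 0,"dz": 0,"rx": 0,"ry": 0,"rz": -0.077,"fingers": 0.5},
    {"dx": 0,"dy": 0,"dz": 0,"rx": 0,"ry": 0,"rz": -0.077,"fingers": 0.5},
    {"dx": 0,"dy": 0,"dz": 0,"rx": 0,"ry": 0,"rz": -0.077,"fingers": 0.5},
    {"dx": 0,"dy": 0,"dz": 0,"rx": 0,"ry": 0,"rz": -0.077,"fingers": 0.5},
    {"dx": 0,"dy": 0,"dz": 0,"rx": 0,"ry": 0,"rz": -0.077,"fingers": 0.5},
  ],
)

```text
t: 7.0
position: [0.5655, 0.378, 0.1179]
eef_rot: [179.9, -0.0, -90.4]
contact_force: [-0.6, -0.0, -0.0]
width: 0.0553
grasp_force: 32.1
```

>>> apply_moves(
  increments=[
    {"dx": 0.08,"dy": -0.011,"dz": 0,"rx": 0,"ry": 0,"rz": 0,"fingers": 0.5},
    {"dx": 0.147,"dy": -0.011,"dz": 0,"rx": 0,"ry": 0,"rz": 0,"fingers": 0.5},
    {"dx": 0.147,"dy": -0.011,"dz": 0,"rx": 0,"ry": 0,"rz": 0,"fingers": 0.5},
    {"dx": 0.147,"dy": -0.011,"dz": 0,"rx": 0,"ry": 0,"rz": 0,"fingers": 0.5},
    {"dx": 0.147,"dy": -0.011,"dz": 0,"rx": 0,"ry": 0,"rz": 0,"fingers": 0.5},
    {"dx": 0.147,"dy": -0.011,"dz": 0,"rx": 0,"ry": 0,"rz": 0,"fingers": 0.5},
    {"dx": 0.147,"dy": -0.011,"dz": 0,"rx": 0,"ry": 0,"rz": 0,"fingers": 0.5},
    {"dx": 0.147,"dy": -0.011,"dz": 0,"rx": 0,"ry": 0,"rz": 0,"fingers": 0.5},
    {"dx": 0.147,"dy": -0.011,"dz": 0,"rx": 0,"ry": 0,"rz": 0,"fingers": 0.5},
    {"dx": 0.147,"dy": -0.011,"dz": 0,"rx": 0,"ry": 0,"rz": 0,"fingers": 0.5},
    {"dx": 0.147,"dy": -0.011,"dz": 0,"rx": 0,"ry": 0,"rz": 0,"fingers": 0.5},
    {"dx": 0,"dy": 0,"dz": 0,"rx": 0,"ry": 0,"rz": 0,"fingers": 0.5},
  ],
)

```text
t: 8.2
position: [0.5904, -0.0142, 0.1183]
eef_rot: [180.0, -0.0, -91.1]
contact_force: [0.5, -0.1, -0.9]
width: 0.0556
grasp_force: 32.1
```

```bash
python3 plan.py .592 -.009 .003 -90.6
```

```text
rot [ 0.0005 -0.0005 -0.0053] shift after [-0.0209 -0.0061  0.4612]
[ 0.5904 -0.0142  0.1183] [ 1.7995e+02 -5.0000e-02 -9.1070e+01] 0.05563603335588273 t 8.2 q [ 14.  22.   3.   0. -71. -15.]
```

>>> apply_moves(
  increments=[
    {"dx": -0.02,"dy": -0.006,"dz": 0.06,"rx": 0,"ry": 0,"rz": -0.005,"fingers": 0.5},
    {"dx": 0,"dy": 0,"dz": 0.12,"rx": 0,"ry": 0,"rz": 0,"fingers": 0.5},
    {"dx": 0,"dy": 0,"dz": 0.12,"rx": 0,"ry": 0,"rz": 0,"fingers": 0.5},
    {"dx": 0,"dy": 0,"dz": 0.08,"rx": 0,"ry": 0,"rz": 0,"fingers": 0.5},
    {"dx": 0,"dy": 0,"dz": 0.04,"rx": 0,"ry": 0,"rz": 0,"fingers": 0.5},
    {"dx": 0,"dy": 0,"dz": 0.02,"rx": 0,"ry": 0,"rz": 0,"fingers": 0.5},
    {"dx": 0,"dy": 0,"dz": 0.01,"rx": 0,"ry": 0,"rz": 0,"fingers": 0.5},
    {"dx": 0,"dy": 0,"dz": 0,"rx": 0,"ry": 0,"rz": 0,"fingers": 0.5},
    {"dx": 0,"dy": 0,"dz": 0,"rx": 0,"ry": 0,"rz": 0,"fingers": 0.5},
  ],
)

```text
t: 9.1
position: [0.5935, -0.0046, 0.0069]
eef_rot: [-179.9, 0.0, -90.3]
contact_force: [-0.0, 0.1, -0.3]
width: 0.0554
grasp_force: 32.1
```

>>> apply_moves(
  increments=[
    {"dx": 0.014,"dy": 0,"dz": 0,"rx": 0,"ry": 0,"rz": 0,"fingers": 0.5},
    {"dx": 0,"dy": 0,"dz": 0.006,"rx": 0,"ry": 0,"rz": 0,"fingers": 0.5},
    {"dx": 0,"dy": 0,"dz": 0.006,"rx": 0,"ry": 0,"rz": 0,"fingers": 0.5},
    {"dx": 0,"dy": 0,"dz": 0,"rx": 0,"ry": 0,"rz": 0,"fingers": 0.5},
  ],
)

```text
t: 9.5
position: [0.593, -0.0084, 0.0037]
eef_rot: [-180.0, -0.0, -90.3]
contact_force: [-1.6, 1.0, 4.0]
width: 0.0556
grasp_force: 32.7
```

Contact. Open, rise, and start toward the chair.

>>> apply_moves(
  increments=[
    {"dx": 0,"dy": 0,"dz": 0,"rx": 0,"ry": 0,"rz": 0,"fingers": 0.75},
    {"dx": 0,"dy": 0,"dz": 0,"rx": 0,"ry": 0,"rz": 0,"fingers": 0.85},
    {"dx": 0,"dy": 0,"dz": 0,"rx": 0,"ry": 0,"rz": 0,"fingers": 1},
    {"dx": 0,"dy": 0,"dz": 0,"rx": 0,"ry": 0,"rz": 0,"fingers": 1},
    {"dx": 0,"dy": 0,"dz": 0,"rx": 0,"ry": 0,"rz": 0,"fingers": 1},
    {"dx": 0,"dy": 0,"dz": -0.1,"rx": 0,"ry": 0,"rz": 0,"fingers": 1},
    {"dx": 0,"dy": 0,"dz": -0.15,"rx": 0,"ry": 0,"rz": 0,"fingers": 1},
    {"dx": 0,"dy": 0,"dz": -0.15,"rx": 0,"ry": 0,"rz": 0,"fingers": 1},
    {"dx": 0,"dy": 0,"dz": -0.15,"rx": 0,"ry": 0,"rz": 0,"fingers": 1},
    {"dx": 0,"dy": 0,"dz": 0,"rx": 0,"ry": 0,"rz": 0,"fingers": 1},
  ],
)

```text
t: 10.5
position: [0.5963, -0.0083, 0.1468]
eef_rot: [-179.3, 0.0, -90.2]
contact_force: [0.4, 0.4, 0.1]
width: 0.0856
grasp_force: 0.0
```

```bash
python3 plan.py .4195 .377 .14 -12
```

```text
rot [-0.0063 -0.0047 -0.8693] shift after [-1.012  -1.3604  0.0273]
[ 0.5963 -0.0083  0.1468] [-1.7935e+02  3.0000e-02 -9.0240e+01] 0.08559097081157845 t 10.5 q [ 14.  21.   6.   0. -74. -15.]
```

>>> apply_moves(
  increments=[
    {"dx": 0,"dy": 0,"dz": 0,"rx": 0,"ry": 0,"rz": -0.087,"fingers": 1},
    {"dx": 0,"dy": 0,"dz": 0,"rx": 0,"ry": 0,"rz": -0.087,"fingers": 1},
    {"dx": 0,"dy": 0,"dz": 0,"rx": 0,"ry": 0,"rz": -0.087,"fingers": 1},
    {"dx": 0,"dy": 0,"dz": 0,"rx": 0,"ry": 0,"rz": -0.087,"fingers": 1},
    {"dx": 0,"dy": 0,"dz": 0,"rx": 0,"ry": 0,"rz": -0.087,"fingers": 1},
    {"dx": 0,"dy": 0,"dz": 0,"rx": 0,"ry": 0,"rz": -0.087,"fingers": 1},
    {"dx": 0,"dy": 0,"dz": 0,"rx": 0,"ry": 0,"rz": -0.087,"fingers": 1},
    {"dx": 0,"dy": 0,"dz": 0,"rx": 0,"ry": 0,"rz": -0.087,"fingers": 1},
    {"dx": 0,"dy": 0,"dz": 0,"rx": 0,"ry": 0,"rz": -0.087,"fingers": 1},
    {"dx": 0,"dy": 0,"dz": 0,"rx": 0,"ry": 0,"rz": -0.087,"fingers": 1},
  ],
)

```text
t: 11.5
position: [0.5925, -0.0082, 0.1398]
eef_rot: [180.0, 0.0, -11.7]
contact_force: [0.3, 0.3, 0.8]
width: 0.0852
grasp_force: 0.0
```

>>> apply_moves(
  increments=[
    {"dx": -0.101,"dy": -0.136,"dz": 0,"rx": 0,"ry": 0,"rz": 0,"fingers": 1},
    {"dx": -0.101,"dy": -0.136,"dz": 0,"rx": 0,"ry": 0,"rz": 0,"fingers": 1},
    {"dx": -0.101,"dy": -0.136,"dz": 0,"rx": 0,"ry": 0,"rz": 0,"fingers": 1},
    {"dx": -0.101,"dy": -0.136,"dz": 0,"rx": 0,"ry": 0,"rz": 0,"fingers": 1},
    {"dx": -0.101,"dy": -0.136,"dz": 0,"rx": 0,"ry": 0,"rz": 0,"fingers": 1},
    {"dx": -0.101,"dy": -0.136,"dz": 0,"rx": 0,"ry": 0,"rz": 0,"fingers": 1},
    {"dx": -0.101,"dy": -0.136,"dz": 0,"rx": 0,"ry": 0,"rz": 0,"fingers": 1},
    {"dx": -0.101,"dy": -0.136,"dz": 0,"rx": 0,"ry": 0,"rz": 0,"fingers": 1},
    {"dx": -0.101,"dy": -0.136,"dz": 0,"rx": 0,"ry": 0,"rz": 0,"fingers": 1},
    {"dx": -0.101,"dy": -0.136,"dz": 0,"rx": 0,"ry": 0,"rz": 0,"fingers": 1},
    {"dx": 0,"dy": 0,"dz": 0,"rx": 0,"ry": 0,"rz": 0,"fingers": 1},
    {"dx": 0,"dy": 0,"dz": 0,"rx": 0,"ry": 0,"rz": 0,"fingers": 1},
  ],
)

```text
t: 12.7
position: [0.4156, 0.3774, 0.1398]
eef_rot: [179.9, 0.0, -11.9]
contact_force: [-0.2, 0.2, -0.1]
width: 0.0853
grasp_force: 0.0
```

```bash
python3 plan.py .4195 .377 -.005 -12;  python3 - <<'E'
from workcell import env
import cv2,numpy as np,pickle
f=env.grab_frame("wrist");g=env.grab_frame("top");pickle.dump((f,g),open("f1.pkl","wb"))
a=cv2.resize(f["pixels"][:,:,::-1],(400,300));b=cv2.resize(g["pixels"][130:200,195:288,::-1],(400,300),interpolation=cv2.INTER_CUBIC)
cv2.imwrite("pics/w5.png",np.hstack([a,b]))
E
```

```text
rot [0.0006 0.0002 0.0015] shift after [ 0.0155 -0.0018  0.579 ]
[0.4156 0.3774 0.1398] [ 1.7995e+02  2.0000e-02 -1.1870e+01] 0.08532714851719769 t 12.7 q [ 58.  18.   0.  -0. -73.  20.]
```

View pics/w5.png

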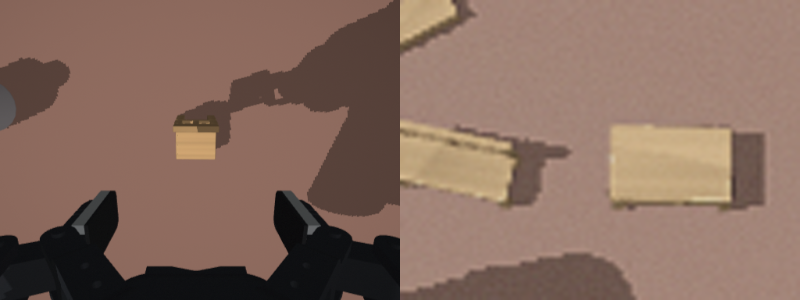

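The wrist view shows the chair square between the fingers (seat centre at about (196,145)). The top crop shows the table standing square between bench and dresser. Measuring both.

Run:
```python
import pickle,numpy as np
from h import ray
f,g=pickle.load(open("f1.pkl","rb"))
c=(np.array([(211,126),(331,128),(332,204),(211,203)])+.5)/[400/93,300/70]-.5+[195,130]
T=ray(g,c,.052)[:,:2];print("table",T.mean(0),T.round(4).tolist())
c=np.array([(177,159),(215,159)])*1.28;P=ray(f,c,.039)[:,:2];print(P);y=P[0]-P[1];y/=np.linalg.norm(y);print(P.mean(0)+.021*np.array([y[1],-y[0]]))
```

```text
table [ 0.59111838 -0.00881322] [[0.6206, 0.0362], [0.6193, -0.053], [0.5621, -0.054], [0.5625, 0.0355]]
[[0.40428215 0.40037217]
 [0.39595845 0.36070688]]
[0.42067265 0.37622665]
```

>>> apply_moves(
  increments=[
    {"dx": 0.018,"dy": 0,"dz": 0.05,"rx": 0,"ry": 0,"rz": 0.001,"fingers": 1},
    {"dx": 0,"dy": 0,"dz": 0.12,"rx": 0,"ry": 0,"rz": 0,"fingers": 1},
    {"dx": 0,"dy": 0,"dz": 0.12,"rx": 0,"ry": 0,"rz": 0,"fingers": 1},
    {"dx": 0,"dy": 0,"dz": 0.12,"rx": 0,"ry": 0,"rz": 0,"fingers": 1},
    {"dx": 0,"dy": 0,"dz": 0.12,"rx": 0,"ry": 0,"rz": 0,"fingers": 1},
    {"dx": 0,"dy": 0,"dz": 0.05,"rx": 0,"ry": 0,"rz": 0,"fingers": 1},
    {"dx": 0,"dy": 0,"dz": 0,"rx": 0,"ry": 0,"rz": 0,"fingers": 1},
    {"dx": 0,"dy": 0,"dz": 0,"rx": 0,"ry": 0,"rz": 0,"fingers": 0.3},
    {"dx": 0,"dy": 0,"dz": 0,"rx": 0,"ry": 0,"rz": 0,"fingers": 0.3},
    {"dx": 0,"dy": 0,"dz": 0,"rx": 0,"ry": 0,"rz": 0,"fingers": 0.3},
    {"dx": 0,"dy": 0,"dz": 0,"rx": 0,"ry": 0,"rz": 0,"fingers": 0.3},
    {"dx": 0,"dy": 0,"dz": 0,"rx": 0,"ry": 0,"rz": 0,"fingers": 0.3},
  ],
  newtons=25,
)

```text
t: 14.0
position: [0.4214, 0.3767, -0.0031]
eef_rot: [-179.9, -0.1, -12.0]
contact_force: [-0.5, 0.6, 6.5]
width: 0.0415
grasp_force: 26.0
```

```bash
python3 plan.py .660 -.009 .14 -0.3
```

```text
rot [-0.0014 -0.0011 -0.1304] shift after [ 0.9623  1.5377 -0.5726]
[ 0.4214  0.3767 -0.0031] [-1.7987e+02 -8.0000e-02 -1.2040e+01] 0.04150281659280754 t 14.0 q [ 58.  25. -11.   0. -53.  20.]
```

>>> apply_moves(
  increments=[
    {"dx": 0,"dy": 0,"dz": -0.08,"rx": 0,"ry": 0,"rz": 0,"fingers": 0.3},
    {"dx": 0,"dy": 0,"dz": -0.12,"rx": 0,"ry": 0,"rz": 0,"fingers": 0.3},
    {"dx": 0,"dy": 0,"dz": -0.15,"rx": 0,"ry": 0,"rz": 0,"fingers": 0.3},
    {"dx": 0,"dy": 0,"dz": -0.15,"rx": 0,"ry": 0,"rz": 0,"fingers": 0.3},
    {"dx": 0,"dy": 0,"dz": -0.07,"rx": 0,"ry": 0,"rz": 0,"fingers": 0.3},
    {"dx": 0,"dy": 0,"dz": 0,"rx": 0,"ry": 0,"rz": -0.065,"fingers": 0.3},
    {"dx": 0,"dy": 0,"dz": 0,"rx": 0,"ry": 0,"rz": -0.065,"fingers": 0.3},
  ],
)

```text
t: 14.7
position: [0.4207, 0.3762, 0.1388]
eef_rot: [-179.9, -0.0, -0.1]
contact_force: [0.3, 0.7, 0.1]
width: 0.0414
grasp_force: 25.6
```

>>> apply_moves(
  increments=[
    {"dx": 0.0875,"dy": 0.14,"dz": 0,"rx": 0,"ry": 0,"rz": 0,"fingers": 0.3},
    {"dx": 0.0875,"dy": 0.14,"dz": 0,"rx": 0,"ry": 0,"rz": 0,"fingers": 0.3},
    {"dx": 0.0875,"dy": 0.14,"dz": 0,"rx": 0,"ry": 0,"rz": 0,"fingers": 0.3},
    {"dx": 0.0875,"dy": 0.14,"dz": 0,"rx": 0,"ry": 0,"rz": 0,"fingers": 0.3},
    {"dx": 0.0875,"dy": 0.14,"dz": 0,"rx": 0,"ry": 0,"rz": 0,"fingers": 0.3},
    {"dx": 0.0875,"dy": 0.14,"dz": 0,"rx": 0,"ry": 0,"rz": 0,"fingers": 0.3},
    {"dx": 0.0875,"dy": 0.14,"dz": 0,"rx": 0,"ry": 0,"rz": 0,"fingers": 0.3},
    {"dx": 0.0875,"dy": 0.14,"dz": 0,"rx": 0,"ry": 0,"rz": 0,"fingers": 0.3},
    {"dx": 0.0875,"dy": 0.14,"dz": 0,"rx": 0,"ry": 0,"rz": 0,"fingers": 0.3},
    {"dx": 0.0875,"dy": 0.14,"dz": 0,"rx": 0,"ry": 0,"rz": 0,"fingers": 0.3},
    {"dx": 0.0875,"dy": 0.14,"dz": 0,"rx": 0,"ry": 0,"rz": 0,"fingers": 0.3},
    {"dx": 0,"dy": 0,"dz": 0,"rx": 0,"ry": 0,"rz": 0,"fingers": 0.3},
  ],
)

```text
t: 15.9
position: [0.66, -0.0151, 0.1367]
eef_rot: [179.9, 0.1, -0.6]
contact_force: [-1.0, 0.4, -1.0]
width: 0.0413
grasp_force: 25.6
```

```bash
python3 plan.py .660 -.009 -.001 -0.3
```

```text
rot [ 0.0007  0.0007 -0.0037] shift after [-3.000e-04 -2.430e-02  5.509e-01]
[ 0.66   -0.0151  0.1367] [ 1.7994e+02  6.0000e-02 -6.4000e-01] 0.041344645986432144 t 15.9 q [ 12.  29.  17.   0. -78.  77.]
```

>>> apply_moves(
  increments=[
    {"dx": 0,"dy": -0.012,"dz": 0.05,"rx": 0,"ry": 0,"rz": 0,"fingers": 0.3},
    {"dx": 0,"dy": 0,"dz": 0.12,"rx": 0,"ry": 0,"rz": 0,"fingers": 0.3},
    {"dx": 0,"dy": 0,"dz": 0.12,"rx": 0,"ry": 0,"rz": 0,"fingers": 0.3},
    {"dx": 0,"dy": 0,"dz": 0.12,"rx": 0,"ry": 0,"rz": 0,"fingers": 0.3},
    {"dx": 0,"dy": 0,"dz": 0.08,"rx": 0,"ry": 0,"rz": 0,"fingers": 0.3},
    {"dx": 0,"dy": 0,"dz": 0.03,"rx": 0,"ry": 0,"rz": 0,"fingers": 0.3},
    {"dx": 0,"dy": 0,"dz": 0.01,"rx": 0,"ry": 0,"rz": 0,"fingers": 0.3},
    {"dx": 0,"dy": 0,"dz": 0,"rx": 0,"ry": 0,"rz": 0,"fingers": 0.3},
    {"dx": 0,"dy": 0,"dz": 0,"rx": 0,"ry": 0,"rz": 0,"fingers": 0.3},
  ],
)

```text
t: 16.8
position: [0.6598, -0.0073, 0.0068]
eef_rot: [-180.0, -0.1, -0.3]
contact_force: [-0.3, -0.2, -1.0]
width: 0.0414
grasp_force: 25.6
```

>>> apply_moves(
  increments=[
    {"dx": 0,"dy": 0.006,"dz": 0.012,"rx": 0,"ry": 0,"rz": 0,"fingers": 0.3},
    {"dx": 0,"dy": 0,"dz": 0.012,"rx": 0,"ry": 0,"rz": 0,"fingers": 0.3},
    {"dx": 0,"dy": 0,"dz": 0.008,"rx": 0,"ry": 0,"rz": 0,"fingers": 0.3},
    {"dx": 0,"dy": 0,"dz": 0.006,"rx": 0,"ry": 0,"rz": 0,"fingers": 0.3},
    {"dx": 0,"dy": 0,"dz": 0,"rx": 0,"ry": 0,"rz": 0,"fingers": 0.3},
  ],
)

```text
t: 17.3
position: [0.659, -0.0093, -0.0031]
eef_rot: [180.0, -0.0, -0.4]
contact_force: [-2.3, -0.6, 4.9]
width: 0.0414
grasp_force: 26.3
```

>>> apply_moves(
  increments=[
    {"dx": 0,"dy": 0,"dz": 0,"rx": 0,"ry": 0,"rz": 0,"fingers": 0.6},
    {"dx": 0,"dy": 0,"dz": 0,"rx": 0,"ry": 0,"rz": 0,"fingers": 0.8},
    {"dx": 0,"dy": 0,"dz": 0,"rx": 0,"ry": 0,"rz": 0,"fingers": 0.9},
    {"dx": 0,"dy": 0,"dz": 0,"rx": 0,"ry": 0,"rz": 0,"fingers": 0.9},
    {"dx": 0,"dy": 0,"dz": 0,"rx": 0,"ry": 0,"rz": 0,"fingers": 0.9},
    {"dx": 0,"dy": 0,"dz": -0.1,"rx": 0,"ry": 0,"rz": 0,"fingers": 0.9},
    {"dx": 0,"dy": 0,"dz": -0.15,"rx": 0,"ry": 0,"rz": 0,"fingers": 0.9},
    {"dx": 0,"dy": 0,"dz": -0.15,"rx": 0,"ry": 0,"rz": 0,"fingers": 0.8},
    {"dx": 0,"dy": 0,"dz": -0.15,"rx": 0,"ry": 0,"rz": 0,"fingers": 0.7},
    {"dx": 0,"dy": 0,"dz": -0.05,"rx": 0,"ry": 0,"rz": 0,"fingers": 0.7},
    {"dx": 0,"dy": 0,"dz": 0,"rx": 0,"ry": 0,"rz": 0,"fingers": 0.7},
  ],
)

```text
t: 18.4
position: [0.6603, -0.0091, 0.1487]
eef_rot: [-180.0, -0.3, -0.4]
contact_force: [-0.2, 0.2, -0.0]
width: 0.0598
grasp_force: 0.0
```

```bash
python3 plan.py .573 -.394 .14 -108;python3 plan.py .573 -.394 .14 72
```

```text
rot [-0.0036 -0.0019  1.196 ] shift after [ 1.5722 -0.1435  0.035 ]
[ 0.6603 -0.0091  0.1487] [-179.96   -0.31   -0.36] 0.05979147500558146 t 18.4 q [ 13.  28.  18.   0. -79.  77.]
rot [ 0.0018 -0.0033 -0.804 ] shift after [-1.5722  0.1435  0.035 ]
[ 0.6603 -0.0091  0.1487] [-179.96   -0.31   -0.36] 0.05979147500558146 t 18.4 q [ 13.  28.  18.   0. -79.  77.]
```

>>> apply_moves(
  increments=[
    {"dx": 0,"dy": 0,"dz": 0,"rx": 0,"ry": 0,"rz": 0.09,"fingers": 0.7},
    {"dx": 0,"dy": 0,"dz": 0,"rx": 0,"ry": 0,"rz": 0.09,"fingers": 0.7},
    {"dx": 0,"dy": 0,"dz": 0,"rx": 0,"ry": 0,"rz": 0.09,"fingers": 0.7},
    {"dx": 0,"dy": 0,"dz": 0,"rx": 0,"ry": 0,"rz": 0.09,"fingers": 0.7},
    {"dx": 0,"dy": 0,"dz": 0,"rx": 0,"ry": 0,"rz": 0.09,"fingers": 0.7},
    {"dx": 0,"dy": 0,"dz": 0,"rx": 0,"ry": 0,"rz": 0.09,"fingers": 0.7},
    {"dx": 0,"dy": 0,"dz": 0,"rx": 0,"ry": 0,"rz": 0.09,"fingers": 0.7},
    {"dx": 0,"dy": 0,"dz": 0,"rx": 0,"ry": 0,"rz": 0.09,"fingers": 0.7},
    {"dx": 0,"dy": 0,"dz": 0,"rx": 0,"ry": 0,"rz": 0.09,"fingers": 0.7},
    {"dx": 0,"dy": 0,"dz": 0,"rx": 0,"ry": 0,"rz": 0.09,"fingers": 0.7},
    {"dx": 0,"dy": 0,"dz": 0,"rx": 0,"ry": 0,"rz": 0.09,"fingers": 0.7},
    {"dx": 0,"dy": 0,"dz": 0,"rx": 0,"ry": 0,"rz": 0.09,"fingers": 0.7},
  ],
)

```text
t: 19.6
position: [0.6579, -0.0091, 0.1437]
eef_rot: [179.8, -0.0, -97.9]
contact_force: [0.3, -0.3, 0.0]
width: 0.0597
grasp_force: 0.0
```

>>> apply_moves(
  increments=[
    {"dx": 0,"dy": 0,"dz": 0,"rx": 0,"ry": 0,"rz": 0.058,"fingers": 0.7},
    {"dx": 0,"dy": 0,"dz": 0,"rx": 0,"ry": 0,"rz": 0.058,"fingers": 0.7},
    {"dx": 0.174,"dy": -0.016,"dz": 0,"rx": 0,"ry": 0,"rz": 0,"fingers": 0.7},
    {"dx": 0.174,"dy": -0.016,"dz": 0,"rx": 0,"ry": 0,"rz": 0,"fingers": 0.7},
    {"dx": 0.174,"dy": -0.016,"dz": 0,"rx": 0,"ry": 0,"rz": 0,"fingers": 0.7},
    {"dx": 0.174,"dy": -0.016,"dz": 0,"rx": 0,"ry": 0,"rz": 0,"fingers": 0.7},
    {"dx": 0.174,"dy": -0.016,"dz": 0,"rx": 0,"ry": 0,"rz": 0,"fingers": 0.7},
    {"dx": 0.174,"dy": -0.016,"dz": 0,"rx": 0,"ry": 0,"rz": 0,"fingers": 0.7},
    {"dx": 0.174,"dy": -0.016,"dz": 0,"rx": 0,"ry": 0,"rz": 0,"fingers": 0.7},
    {"dx": 0.174,"dy": -0.016,"dz": 0,"rx": 0,"ry": 0,"rz": 0,"fingers": 0.7},
    {"dx": 0.174,"dy": -0.016,"dz": 0,"rx": 0,"ry": 0,"rz": 0,"fingers": 0.7},
    {"dx": 0,"dy": 0,"dz": 0,"rx": 0,"ry": 0,"rz": 0,"fingers": 0.7},
  ],
)

```text
t: 20.8
position: [0.5691, -0.3972, 0.1429]
eef_rot: [179.8, -0.0, -108.3]
contact_force: [0.9, 0.0, 0.1]
width: 0.0598
grasp_force: 0.0
```

```bash
python3 - <<'E'
from workcell import env
import cv2,numpy as np,pickle
f=env.grab_frame("wrist");g=env.grab_frame("top");pickle.dump((f,g),open("f2.pkl","wb"))
a=cv2.resize(f["pixels"][:,:,::-1],(400,300));b=cv2.resize(g["pixels"][105:180,215:315,::-1],(400,300),interpolation=cv2.INTER_CUBIC)
cv2.imwrite("pics/w6.png",np.hstack([a,b]))
E
python3 plan.py .573 -.394 -.018 -108
```

```text
rot [ 0.0021  0.0006 -0.0015] shift after [ 3.000e-04 -8.900e-03  6.461e-01]
[ 0.5709 -0.3932  0.1435] [ 1.7981e+02  5.0000e-02 -1.0814e+02] 0.0598126973902645 t 20.9 q [-22.  33.  24.  -0. -82.   4.]
```

View pics/w6.png

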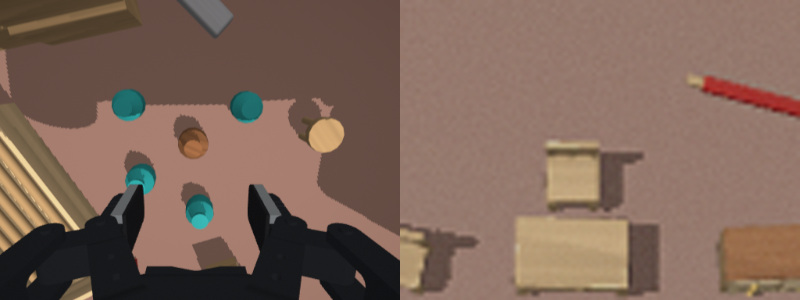

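The top crop shows the chair squarely behind the table. The wrist view shows the brown vase at (194,144) among turquoise ones at (128,104), (247,106), (140,180) and (199,212). Measuring.

Run:
```python
import pickle,numpy as np,cv2
from h import ray
f,g=pickle.load(open("f2.pkl","rb"))
hsv=cv2.cvtColor(f["pixels"],cv2.COLOR_RGB2HSV)
print(hsv[184,248])
m1=((hsv[...,0]<18)&(hsv[...,1]>130)).astype(np.uint8);m2=((abs(hsv[...,0].astype(int)-90)<10)&(hsv[...,1]>130)).astype(np.uint8)
for n,m in(("brown",m1),("turq",m2)):
  N,_,st,c=cv2.connectedComponentsWithStats(m)
  for i in range(1,N):
    if st[i,4]>300 and st[i,1]>100: print(n,st[i],[ray(f,c[i],z)[0,:2].round(4).tolist() for z in(.02,.03)])
h=cv2.cvtColor(g["pixels"],cv2.COLOR_RGB2HSV)
u=lambda a:(np.array(a)+.5)/4-.5+[215,105]
T=ray(g,u([(115,217),(228,219),(228,289),(116,290)]),.052)[:,:2];print("table",T.mean(0))
P=ray(g,u([(148,203),(199,203)]),.039)[:,:2];print("chair front",P)
```

```text
[ 12 148 171]
brown [ 228  164   38   39 1163] [[0.5735, -0.3937], [0.5726, -0.396]]
turq [ 143  115   43   39 1321] [[0.6268, -0.457], [0.6241, -0.4572]]
turq [ 295  117   41   40 1275] [[0.505, -0.4144], [0.5065, -0.416]]
turq [161 210  38  38 961] [[0.644, -0.3737], [0.6407, -0.3768]]
turq [ 238  249   35   44 1166] [[0.5934, -0.3101], [0.5918, -0.3153]]
table [ 0.59148062 -0.00843067]
chair front [[ 0.63523235  0.01150194]
 [ 0.63530608 -0.02979816]]
```

>>> apply_moves(
  increments=[
    {"dx": 0.001,"dy": -0.009,"dz": 0.06,"rx": 0,"ry": 0,"rz": 0,"fingers": 0.7},
    {"dx": 0,"dy": 0,"dz": 0.13,"rx": 0,"ry": 0,"rz": 0,"fingers": 0.7},
    {"dx": 0,"dy": 0,"dz": 0.13,"rx": 0,"ry": 0,"rz": 0,"fingers": 0.7},
    {"dx": 0,"dy": 0,"dz": 0.13,"rx": 0,"ry": 0,"rz": 0,"fingers": 0.7},
    {"dx": 0,"dy": 0,"dz": 0.12,"rx": 0,"ry": 0,"rz": 0,"fingers": 0.7},
    {"dx": 0,"dy": 0,"dz": 0.06,"rx": 0,"ry": 0,"rz": 0,"fingers": 0.7},
    {"dx": 0,"dy": 0,"dz": 0,"rx": 0,"ry": 0,"rz": 0,"fingers": 0.7},
    {"dx": 0,"dy": 0,"dz": 0,"rx": 0,"ry": 0,"rz": 0,"fingers": 0.2},
    {"dx": 0,"dy": 0,"dz": 0,"rx": 0,"ry": 0,"rz": 0,"fingers": 0.2},
    {"dx": 0,"dy": 0,"dz": 0,"rx": 0,"ry": 0,"rz": 0,"fingers": 0.2},
    {"dx": 0,"dy": 0,"dz": 0,"rx": 0,"ry": 0,"rz": 0,"fingers": 0.2},
    {"dx": 0,"dy": 0,"dz": 0,"rx": 0,"ry": 0,"rz": 0,"fingers": 0.2},
  ],
)

```text
t: 22.1
position: [0.5753, -0.3938, -0.0099]
eef_rot: [-179.8, -0.0, -108.0]
contact_force: [0.8, 2.5, 4.9]
width: 0.0323
grasp_force: 25.4
```

```bash
python3 plan.py .5915 -.0087 .14 -108
```

```text
rot [-0.0019 -0.0001  0.0001] shift after [-1.4851  0.4143 -0.5997]
[ 0.5753 -0.3938 -0.0099] [-1.7983e+02 -1.0000e-02 -1.0799e+02] 0.032269106577212076 t 22.1 q [-22.  38.  11.   0. -63.   4.]
```

>>> apply_moves(
  increments=[
    {"dx": 0,"dy": 0,"dz": -0.06,"rx": 0,"ry": 0,"rz": 0,"fingers": 0.2},
    {"dx": 0,"dy": 0,"dz": -0.12,"rx": 0,"ry": 0,"rz": 0,"fingers": 0.2},
    {"dx": 0,"dy": 0,"dz": -0.15,"rx": 0,"ry": 0,"rz": 0,"fingers": 0.2},
    {"dx": 0,"dy": 0,"dz": -0.15,"rx": 0,"ry": 0,"rz": 0,"fingers": 0.2},
    {"dx": 0,"dy": 0,"dz": -0.12,"rx": 0,"ry": 0,"rz": 0,"fingers": 0.2},
    {"dx": 0,"dy": 0,"dz": 0,"rx": 0,"ry": 0,"rz": 0,"fingers": 0.2},
  ],
)

```text
t: 22.7
position: [0.5761, -0.3954, 0.1445]
eef_rot: [-179.4, -0.1, -108.0]
contact_force: [0.7, -0.2, -0.2]
width: 0.0327
grasp_force: 25.0
```

>>> apply_moves(
  increments=[
    {"dx": -0.135,"dy": 0.0377,"dz": 0,"rx": 0,"ry": 0,"rz": 0,"fingers": 0.2},
    {"dx": -0.135,"dy": 0.0377,"dz": 0,"rx": 0,"ry": 0,"rz": 0,"fingers": 0.2},
    {"dx": -0.135,"dy": 0.0377,"dz": 0,"rx": 0,"ry": 0,"rz": 0,"fingers": 0.2},
    {"dx": -0.135,"dy": 0.0377,"dz": 0,"rx": 0,"ry": 0,"rz": 0,"fingers": 0.2},
    {"dx": -0.135,"dy": 0.0377,"dz": 0,"rx": 0,"ry": 0,"rz": 0,"fingers": 0.2},
    {"dx": -0.135,"dy": 0.0377,"dz": 0,"rx": 0,"ry": 0,"rz": 0,"fingers": 0.2},
    {"dx": -0.135,"dy": 0.0377,"dz": 0,"rx": 0,"ry": 0,"rz": 0,"fingers": 0.2},
    {"dx": -0.135,"dy": 0.0377,"dz": 0,"rx": 0,"ry": 0,"rz": 0,"fingers": 0.2},
    {"dx": -0.135,"dy": 0.0377,"dz": 0,"rx": 0,"ry": 0,"rz": 0,"fingers": 0.2},
    {"dx": -0.135,"dy": 0.0377,"dz": 0,"rx": 0,"ry": 0,"rz": 0,"fingers": 0.2},
    {"dx": -0.135,"dy": 0.0377,"dz": 0,"rx": 0,"ry": 0,"rz": 0,"fingers": 0.2},
    {"dx": 0,"dy": 0,"dz": 0,"rx": 0,"ry": 0,"rz": 0,"fingers": 0.2},
  ],
)

```text
t: 23.9
position: [0.5899, -0.0049, 0.1376]
eef_rot: [179.9, 0.0, -107.8]
contact_force: [-0.4, -0.8, -0.7]
width: 0.0326
grasp_force: 25.0
```

>>> apply_moves(
  increments=[
    {"dx": 0,"dy": 0,"dz": 0,"rx": 0,"ry": 0,"rz": 0,"fingers": 0.2},
    {"dx": 0,"dy": 0,"dz": 0,"rx": 0,"ry": 0,"rz": 0,"fingers": 0.2},
  ],
)

```text
t: 24.1
position: [0.59, -0.0092, 0.138]
eef_rot: [180.0, -0.0, -108.0]
contact_force: [-0.1, -0.2, -0.8]
width: 0.0325
grasp_force: 25.0
```

```bash
python3 plan.py .5915 -.0087 .043 -108
python3 - <<'E'
from workcell import env
import cv2
f=env.grab_frame("side");cv2.imwrite("pics/s7.png",cv2.resize(f["pixels"][100:250,220:340,::-1],None,fx=4,fy=4,interpolation=cv2.INTER_CUBIC))
E
```

```text
rot [ 0.0004 -0.0003 -0.0005] shift after [-0.0036 -0.0051  0.38  ]
[ 0.59   -0.0092  0.138 ] [ 1.7996e+02 -3.0000e-02 -1.0804e+02] 0.0325330448183381 t 24.1 q [ 14.  21.   5.   0. -74. -32.]
```

View pics/s7.png

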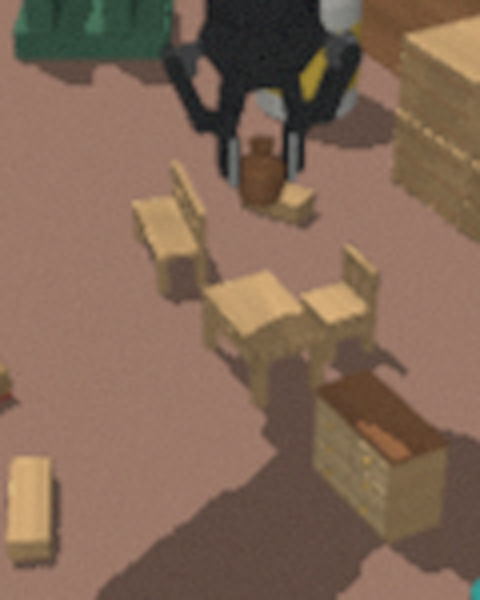

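The side view shows the vase held upright, with its bottom at (262,203) over the table, and the chair and table standing. Lower it.

>>> apply_moves(
  increments=[
    {"dx": -0.003,"dy": -0.005,"dz": 0.1,"rx": 0,"ry": 0,"rz": 0,"fingers": 0.2},
    {"dx": 0,"dy": 0,"dz": 0.1,"rx": 0,"ry": 0,"rz": 0,"fingers": 0.2},
    {"dx": 0,"dy": 0,"dz": 0.1,"rx": 0,"ry": 0,"rz": 0,"fingers": 0.2},
    {"dx": 0,"dy": 0,"dz": 0.04,"rx": 0,"ry": 0,"rz": 0,"fingers": 0.2},
    {"dx": 0,"dy": 0,"dz": 0.01,"rx": 0,"ry": 0,"rz": 0,"fingers": 0.2},
    {"dx": 0,"dy": 0,"dz": 0,"rx": 0,"ry": 0,"rz": 0,"fingers": 0.2},
    {"dx": 0,"dy": 0,"dz": 0,"rx": 0,"ry": 0,"rz": 0,"fingers": 0.2},
  ],
)

```text
t: 24.85
position: [0.5928, -0.0083, 0.0523]
eef_rot: [-179.9, 0.1, -108.0]
contact_force: [-0.3, 0.2, 0.9]
width: 0.0324
grasp_force: 25.0
```

>>> apply_moves(
  increments=[
    {"dx": 0,"dy": 0,"dz": 0.012,"rx": 0,"ry": 0,"rz": 0,"fingers": 0.2},
    {"dx": 0,"dy": 0,"dz": 0.012,"rx": 0,"ry": 0,"rz": 0,"fingers": 0.2},
    {"dx": 0,"dy": 0,"dz": 0.008,"rx": 0,"ry": 0,"rz": 0,"fingers": 0.2},
    {"dx": 0,"dy": 0,"dz": 0,"rx": 0,"ry": 0,"rz": 0,"fingers": 0.2},
  ],
)

```text
t: 25.25
position: [0.5915, -0.0081, 0.0425]
eef_rot: [180.0, -0.0, -108.0]
contact_force: [-0.2, -0.1, -1.0]
width: 0.0326
grasp_force: 25.0
```

>>> apply_moves(
  increments=[
    {"dx": 0,"dy": 0,"dz": 0.006,"rx": 0,"ry": 0,"rz": 0,"fingers": 0.2},
    {"dx": 0,"dy": 0,"dz": 0.006,"rx": 0,"ry": 0,"rz": 0,"fingers": 0.2},
    {"dx": 0,"dy": 0,"dz": 0,"rx": 0,"ry": 0,"rz": 0,"fingers": 0.2},
  ],
)

```text
t: 25.55
position: [0.592, -0.0082, 0.042]
eef_rot: [-179.9, 0.0, -108.0]
contact_force: [-5.6, 1.3, 11.3]
width: 0.033
grasp_force: 26.1
```

>>> apply_moves(
  increments=[
    {"dx": 0,"dy": 0,"dz": -0.008,"rx": 0,"ry": 0,"rz": 0,"fingers": 0.2},
    {"dx": 0,"dy": 0,"dz": 0,"rx": 0,"ry": 0,"rz": 0,"fingers": 0.45},
    {"dx": 0,"dy": 0,"dz": 0,"rx": 0,"ry": 0,"rz": 0,"fingers": 0.55},
    {"dx": 0,"dy": 0,"dz": 0,"rx": 0,"ry": 0,"rz": 0,"fingers": 0.65},
    {"dx": 0,"dy": 0,"dz": 0,"rx": 0,"ry": 0,"rz": 0,"fingers": 0.65},
    {"dx": 0,"dy": 0,"dz": 0,"rx": 0,"ry": 0,"rz": 0,"fingers": 0.65},
    {"dx": 0,"dy": 0,"dz": -0.08,"rx": 0,"ry": 0,"rz": 0,"fingers": 0.65},
    {"dx": 0,"dy": 0,"dz": -0.14,"rx": 0,"ry": 0,"rz": 0,"fingers": 0.65},
    {"dx": 0,"dy": 0,"dz": -0.14,"rx": 0,"ry": 0,"rz": 0,"fingers": 0.65},
    {"dx": 0,"dy": 0,"dz": -0.06,"rx": 0,"ry": 0,"rz": 0,"fingers": 0.7},
    {"dx": 0,"dy": 0,"dz": 0,"rx": 0,"ry": 0,"rz": 0,"fingers": 0.7},
  ],
)

```text
t: 26.65
position: [0.5935, -0.0081, 0.15]
eef_rot: [-179.7, 0.1, -108.0]
contact_force: [0.4, -1.7, -0.0]
width: 0.0602
grasp_force: 0.0
```

```bash
python3 plan.py .4355 -.362 .145 -178.3
python3 - <<'E'
import pickle,numpy as np,cv2
from h import ray
f,g=pickle.load(open("f2.pkl","rb"))
d=pickle.load(open("f0.pkl","rb"))["top"]
h=cv2.cvtColor(d["pixels"],cv2.COLOR_RGB2HSV)[205:230,355:385]
m=((h[...,2]>165)&(h[...,1]>75)).astype(np.uint8);N,_,st,c=cv2.connectedComponentsWithStats(m)
i=1+st[1:,4].argmax();print(st[i],ray(d,c[i]+[355,205],.038))
h=cv2.cvtColor(f["pixels"],cv2.COLOR_RGB2HSV)[130:220,380:460]
m=((h[...,2]>170)&(h[...,1]>75)).astype(np.uint8);N,_,st,c=cv2.connectedComponentsWithStats(m)
i=1+st[1:,4].argmax();print(st[i],ray(f,c[i]+[380,130],.038))
E
```

```text
rot [-0.002   0.0034  0.7811] shift after [ 0.6736 -1.3964  0.0201]
[ 0.5935 -0.0081  0.15  ] [-1.7969e+02  1.4000e-01 -1.0800e+02] 0.06015257051009666 t 26.65 q [ 14.  21.   6.   0. -75. -32.]
[  9   8  11  12 104] [[ 0.43500993 -0.36143305  0.038     ]]
[  15   22   46   44 1517] [[ 0.43540173 -0.36147602  0.038     ]]
```

>>> apply_moves(
  increments=[
    {"dx": 0,"dy": 0,"dz": 0,"rx": 0,"ry": 0,"rz": 0.087,"fingers": 0.8},
    {"dx": 0,"dy": 0,"dz": 0,"rx": 0,"ry": 0,"rz": 0.087,"fingers": 0.8},
    {"dx": 0,"dy": 0,"dz": 0,"rx": 0,"ry": 0,"rz": 0.087,"fingers": 0.8},
    {"dx": 0,"dy": 0,"dz": 0,"rx": 0,"ry": 0,"rz": 0.087,"fingers": 0.8},
    {"dx": 0,"dy": 0,"dz": 0,"rx": 0,"ry": 0,"rz": 0.087,"fingers": 0.8},
    {"dx": 0,"dy": 0,"dz": 0,"rx": 0,"ry": 0,"rz": 0.087,"fingers": 0.8},
    {"dx": 0,"dy": 0,"dz": 0,"rx": 0,"ry": 0,"rz": 0.087,"fingers": 0.8},
    {"dx": 0,"dy": 0,"dz": 0,"rx": 0,"ry": 0,"rz": 0.087,"fingers": 0.8},
    {"dx": 0,"dy": 0,"dz": 0,"rx": 0,"ry": 0,"rz": 0.085,"fingers": 0.8},
  ],
)

```text
t: 27.55
position: [0.5911, -0.0081, 0.1456]
eef_rot: [-180.0, -0.1, -178.6]
contact_force: [0.1, -0.3, 1.0]
width: 0.0685
grasp_force: 0.0
```

>>> apply_moves(
  increments=[
    {"dx": 0.0673,"dy": -0.14,"dz": 0,"rx": 0,"ry": 0,"rz": 0,"fingers": 0.8},
    {"dx": 0.0673,"dy": -0.14,"dz": 0,"rx": 0,"ry": 0,"rz": 0,"fingers": 0.8},
    {"dx": 0.0673,"dy": -0.14,"dz": 0,"rx": 0,"ry": 0,"rz": 0,"fingers": 0.8},
    {"dx": 0.0673,"dy": -0.14,"dz": 0,"rx": 0,"ry": 0,"rz": 0,"fingers": 0.8},
    {"dx": 0.0673,"dy": -0.14,"dz": 0,"rx": 0,"ry": 0,"rz": 0,"fingers": 0.8},
    {"dx": 0.0673,"dy": -0.14,"dz": 0,"rx": 0,"ry": 0,"rz": 0,"fingers": 0.8},
    {"dx": 0.0673,"dy": -0.14,"dz": 0,"rx": 0,"ry": 0,"rz": 0,"fingers": 0.8},
    {"dx": 0.0673,"dy": -0.14,"dz": 0,"rx": 0,"ry": 0,"rz": 0,"fingers": 0.8},
    {"dx": 0.0673,"dy": -0.14,"dz": 0,"rx": 0,"ry": 0,"rz": 0,"fingers": 0.8},
    {"dx": 0.0673,"dy": -0.14,"dz": 0,"rx": 0,"ry": 0,"rz": 0,"fingers": 0.8},
    {"dx": 0,"dy": 0,"dz": 0,"rx": 0,"ry": 0,"rz": 0,"fingers": 0.8},
    {"dx": 0,"dy": 0,"dz": 0,"rx": 0,"ry": 0,"rz": 0,"fingers": 0.8},
  ],
)

```text
t: 28.75
position: [0.4331, -0.3633, 0.1457]
eef_rot: [179.9, -0.1, -178.4]
contact_force: [-0.2, 0.5, 0.5]
width: 0.0685
grasp_force: 0.0
```

```bash
python3 plan.py .4353 -.3615 -.006 -178.3
python3 - <<'E'
from workcell import env
import cv2,numpy as np,pickle
from h import ray
g=env.grab_frame("top")
pickle.dump(g,open("f3.pkl","wb"))
h=cv2.cvtColor(g["pixels"],cv2.COLOR_RGB2HSV)[150:190,235:285]
m=((h[...,0]<16)&(h[...,1]>115)).astype(np.uint8);N,_,st,c=cv2.connectedComponentsWithStats(m)
for i in range(1,N):
  if st[i,4]>15:print(st[i],ray(g,c[i]+[235,150],.052+.022))
E
```

```text
rot [ 0.0008 -0.001  -0.0013] shift after [-0.0092  0.0068  0.6068]
[ 0.4331 -0.3633  0.1457] [ 1.7993e+02 -9.0000e-02 -1.7842e+02] 0.06851871830714287 t 28.75 q [-24.  18.   1.  -0. -74. -64.]
[18 12 10 11 86] [[ 0.59029222 -0.00889306  0.074     ]]
```

The vase measures centred on the table, within 1–2 mm. Now the stool.

>>> apply_moves(
  increments=[
    {"dx": -0.009,"dy": 0.007,"dz": 0.05,"rx": 0,"ry": 0,"rz": 0,"fingers": 0.8},
    {"dx": 0,"dy": 0,"dz": 0.12,"rx": 0,"ry": 0,"rz": 0,"fingers": 0.8},
    {"dx": 0,"dy": 0,"dz": 0.13,"rx": 0,"ry": 0,"rz": 0,"fingers": 0.8},
    {"dx": 0,"dy": 0,"dz": 0.13,"rx": 0,"ry": 0,"rz": 0,"fingers": 0.8},
    {"dx": 0,"dy": 0,"dz": 0.12,"rx": 0,"ry": 0,"rz": 0,"fingers": 0.8},
    {"dx": 0,"dy": 0,"dz": 0.057,"rx": 0,"ry": 0,"rz": 0,"fingers": 0.8},
    {"dx": 0,"dy": 0,"dz": 0,"rx": 0,"ry": 0,"rz": 0,"fingers": 0.8},
    {"dx": 0,"dy": 0,"dz": 0,"rx": 0,"ry": 0,"rz": 0,"fingers": 0.3},
    {"dx": 0,"dy": 0,"dz": 0,"rx": 0,"ry": 0,"rz": 0,"fingers": 0.3},
    {"dx": 0,"dy": 0,"dz": 0,"rx": 0,"ry": 0,"rz": 0,"fingers": 0.3},
    {"dx": 0,"dy": 0,"dz": 0,"rx": 0,"ry": 0,"rz": 0,"fingers": 0.3},
    {"dx": 0,"dy": 0,"dz": 0,"rx": 0,"ry": 0,"rz": 0,"fingers": 0.3},
  ],
)

```text
t: 30.0
position: [0.4372, -0.3615, -0.0036]
eef_rot: [-179.9, 0.1, -178.3]
contact_force: [0.1, 2.7, 6.2]
width: 0.0365
grasp_force: 25.4
```

```bash
python3 plan.py .519 -.1755 .12 -178.3
```

```text
rot [-0.0007  0.0016  0.0002] shift after [-0.349   0.7339 -0.4943]
[ 0.4372 -0.3615 -0.0036] [-1.7993e+02  1.4000e-01 -1.7828e+02] 0.0364514673222989 t 30.0 q [-24.  25. -11.  -0. -53. -64.]
```

>>> apply_moves(
  increments=[
    {"dx": 0,"dy": 0,"dz": -0.06,"rx": 0,"ry": 0,"rz": 0,"fingers": 0.3},
    {"dx": 0,"dy": 0,"dz": -0.12,"rx": 0,"ry": 0,"rz": 0,"fingers": 0.3},
    {"dx": 0,"dy": 0,"dz": -0.12,"rx": 0,"ry": 0,"rz": 0,"fingers": 0.3},
    {"dx": 0,"dy": 0,"dz": -0.06,"rx": 0,"ry": 0,"rz": 0,"fingers": 0.3},
    {"dx": -0.06,"dy": 0.1223,"dz": 0,"rx": 0,"ry": 0,"rz": 0,"fingers": 0.3},
    {"dx": -0.06,"dy": 0.1223,"dz": 0,"rx": 0,"ry": 0,"rz": 0,"fingers": 0.3},
    {"dx": -0.06,"dy": 0.1223,"dz": 0,"rx": 0,"ry": 0,"rz": 0,"fingers": 0.3},
    {"dx": -0.06,"dy": 0.1223,"dz": 0,"rx": 0,"ry": 0,"rz": 0,"fingers": 0.3},
    {"dx": -0.06,"dy": 0.1223,"dz": 0,"rx": 0,"ry": 0,"rz": 0,"fingers": 0.3},
    {"dx": -0.06,"dy": 0.1223,"dz": 0,"rx": 0,"ry": 0,"rz": 0,"fingers": 0.3},
    {"dx": 0,"dy": 0,"dz": 0,"rx": 0,"ry": 0,"rz": 0,"fingers": 0.3},
    {"dx": 0,"dy": 0,"dz": 0,"rx": 0,"ry": 0,"rz": 0,"fingers": 0.3},
  ],
)

```text
t: 31.2
position: [0.5206, -0.1746, 0.085]
eef_rot: [180.0, -0.0, -178.2]
contact_force: [0.6, -0.8, -0.8]
width: 0.037
grasp_force: 25.3
```

```bash
python3 plan.py .5215 -.1755 -.003 -178.3
```

```text
rot [ 0.     -0.0003  0.0009] shift after [-0.0034 -0.0038  0.352 ]
[ 0.5206 -0.1746  0.085 ] [ 1.8000e+02 -3.0000e-02 -1.7822e+02] 0.0370331649030813 t 31.2 q [ -2.  19.  -7.   0. -65. -86.]
```

>>> apply_moves(
  increments=[
    {"dx": -0.002,"dy": -0.003,"dz": 0.05,"rx": 0,"ry": 0,"rz": 0,"fingers": 0.3},
    {"dx": 0,"dy": 0,"dz": 0.1,"rx": 0,"ry": 0,"rz": 0,"fingers": 0.3},
    {"dx": 0,"dy": 0,"dz": 0.1,"rx": 0,"ry": 0,"rz": 0,"fingers": 0.3},
    {"dx": 0,"dy": 0,"dz": 0.06,"rx": 0,"ry": 0,"rz": 0,"fingers": 0.3},
    {"dx": 0,"dy": 0,"dz": 0.02,"rx": 0,"ry": 0,"rz": 0,"fingers": 0.3},
    {"dx": 0,"dy": 0,"dz": 0.01,"rx": 0,"ry": 0,"rz": 0,"fingers": 0.3},
    {"dx": 0,"dy": 0,"dz": 0.006,"rx": 0,"ry": 0,"rz": 0,"fingers": 0.3},
    {"dx": 0,"dy": 0,"dz": 0,"rx": 0,"ry": 0,"rz": 0,"fingers": 0.3},
    {"dx": 0,"dy": 0,"dz": 0,"rx": 0,"ry": 0,"rz": 0,"fingers": 0.3},
  ],
)

```text
t: 32.1
position: [0.5217, -0.176, -0.0006]
eef_rot: [-180.0, 0.1, -178.3]
contact_force: [-0.0, 0.3, 0.4]
width: 0.0369
grasp_force: 25.3
```

>>> apply_moves(
  increments=[
    {"dx": 0,"dy": 0,"dz": 0.006,"rx": 0,"ry": 0,"rz": 0,"fingers": 0.3},
    {"dx": 0,"dy": 0,"dz": 0.006,"rx": 0,"ry": 0,"rz": 0,"fingers": 0.3},
    {"dx": 0,"dy": 0,"dz": 0,"rx": 0,"ry": 0,"rz": 0,"fingers": 0.3},
  ],
)

```text
t: 32.4
position: [0.5216, -0.1759, -0.0036]
eef_rot: [-180.0, 0.1, -178.3]
contact_force: [-0.8, 1.2, 5.0]
width: 0.0365
grasp_force: 25.6
```

>>> apply_moves(
  increments=[
    {"dx": 0,"dy": 0,"dz": 0,"rx": 0,"ry": 0,"rz": 0,"fingers": 0.5},
    {"dx": 0,"dy": 0,"dz": 0,"rx": 0,"ry": 0,"rz": 0,"fingers": 0.65},
    {"dx": 0,"dy": 0,"dz": 0,"rx": 0,"ry": 0,"rz": 0,"fingers": 0.75},
    {"dx": 0,"dy": 0,"dz": 0,"rx": 0,"ry": 0,"rz": 0,"fingers": 0.75},
    {"dx": 0,"dy": 0,"dz": 0,"rx": 0,"ry": 0,"rz": 0,"fingers": 0.75},
    {"dx": 0,"dy": 0,"dz": -0.08,"rx": 0,"ry": 0,"rz": 0,"fingers": 0.75},
    {"dx": 0,"dy": 0,"dz": -0.15,"rx": 0,"ry": 0,"rz": 0,"fingers": 0.75},
    {"dx": 0,"dy": 0,"dz": -0.15,"rx": 0,"ry": 0,"rz": 0,"fingers": 0.75},
    {"dx": 0,"dy": 0,"dz": -0.15,"rx": 0,"ry": 0,"rz": 0,"fingers": 0.75},
    {"dx": 0.15,"dy": 0,"dz": -0.05,"rx": 0,"ry": 0,"rz": 0,"fingers": 0.75},
    {"dx": 0.15,"dy": 0,"dz": -0.05,"rx": 0,"ry": 0,"rz": 0,"fingers": 0.75},
    {"dx": 0.15,"dy": 0,"dz": 0,"rx": 0,"ry": 0,"rz": 0,"fingers": 0.75},
  ],
)

```text
t: 33.6
position: [0.4086, -0.1795, 0.1548]
eef_rot: [-179.9, 0.2, -178.3]
contact_force: [0.2, -0.6, -0.5]
width: 0.0643
grasp_force: 0.0
```

>>> apply_moves(
  increments=[
    {"dx": 0.1,"dy": 0,"dz": 0,"rx": 0,"ry": 0,"rz": 0,"fingers": 0.75},
    {"dx": 0,"dy": 0,"dz": 0,"rx": 0,"ry": 0,"rz": 0,"fingers": 0.75},
    {"dx": 0,"dy": 0,"dz": 0,"rx": 0,"ry": 0,"rz": 0,"fingers": 0.75},
  ],
)

```text
t: 33.9
position: [0.3838, -0.1801, 0.1536]
eef_rot: [-180.0, 0.1, -178.3]
contact_force: [-0.1, 0.8, -0.5]
width: 0.0639
grasp_force: 0.0
```

Run:
```python
from workcell import env
import cv2,numpy as np
g=env.grab_frame("top");f=env.grab_frame("side")
a=cv2.resize(g["pixels"][115:235,190:350,::-1],(400,300),interpolation=cv2.INTER_CUBIC);b=cv2.resize(f["pixels"][115:265,195:345,::-1],(400,400),interpolation=cv2.INTER_CUBIC)
cv2.imwrite("pics/end.png",np.hstack([np.vstack([a,np.zeros((100,400,3),np.uint8)]),b]))
```

```text
(no output)
```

View pics/end.png

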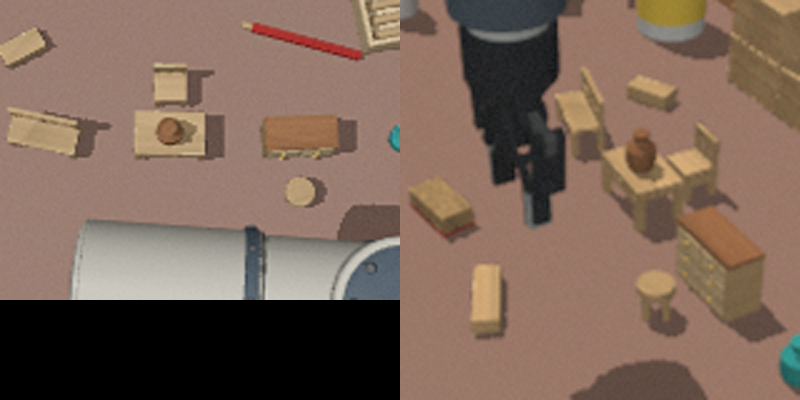

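Everything stands upright: vase on the table at (170,131), chair behind at (170,85), stool at (300,192) in front of the dresser. Handing in.

Run:
```python
from workcell import env
from h import ray
print(ray(env.grab_frame("top"),[(310,191.5)],.038))
print(env.hand_in())
```

```text
[[ 0.51847612 -0.17613413  0.038     ]]
the job is handed in; nothing more can be done
None
```

The sample room is set out in the order asked and handed in at about 34 s; the table, chair, vase and stool measured within tolerance in the camera images, and everything was standing upright and released.

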